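# Free the scale's battery tray with the scriber

### The job

The portion scale is dead. Take the scriber from its block, put its needle through the slot in the scale's deck into the release well, hold the recessed orange button down and, with it held, push the battery tray out of the side as far as it goes. Press and push gently, never leaning hard on the scale, because the catch is thin plastic; then stand the scriber back in the middle hole of its block, so that no needle lies about near the food, and leave the things around undisturbed.

Things in the scene. Friction and masses are not known exactly. Their poses are not given: they have to be found in the camera images.
- scale: White portion scale, 220 x 190 mm (its x, y), fixed on the table on rubber feet; origin on the table under its middle. Grey console deck, top 48 mm above the table, along its robot side (local x -110 to -42 mm), blank display at its +y end. Steel platform behind (x -27 to 109 mm), top at 60 mm. The battery tray slides out through the side at local -y.
- deck_slot (a point): Centre of the slot in the console deck, at the deck's top, 48 mm above the table: a straight slot right through the 5 mm deck, 9 mm wide, 66 mm long along the scale's y. Its axes are the scale's.
- release_well (a point): Mouth centre of the release well, 6.5 mm under the deck top in the slot. It is a pocket of the tray, 9 x 8 mm inside (scale x, y), and travels with it; its wall takes the sideways push. Top of the sprung orange button at rest: 5.5 mm lower. The button yields 5.5 mm, 1.5 N at first to 6.5 N at the bottom, then is hard; its catch is clear only from 4 mm (5.1 N) on.
- battery_tray (a joint): Travel of the battery tray towards the scale's local -y, m: 0 shut and caught, 0.046 fully out at a hard stop. It slides level, with about 3 N of friction, and stays where it is left. If the button comes up before some 20 mm of travel, it catches again at a second, safety catch. The button's plastic bears 14 N, the scale as a whole 20 N.
- tool_block: Fixed wooden block 56 x 120 x 56 mm (x, y, z), origin under its middle; three round holes in a row along its y, 38 mm apart, 13 mm across and 52 mm deep, the outer two empty.
- middle_hole (a point): Centre of the middle hole's mouth, on the top of the block, 56 mm above the table; z up.
- scriber: Decorator's scriber, 60 to 90 g, standing in the middle hole, needle down. Origin: underside centre of its dark steel guard disc (22 mm across, 5 mm thick), which rests on the block. z points up the blue square handle (14 x 14 mm, faces along its x and y, from 5 to 91 mm above the origin; cap to 95). Below the disc: a steel nose 9 mm across and 16 mm long, then the needle.
- nose_end (a point): Lower end of the scriber's nose, on its axis. From it sticks out a stiff round-ended steel needle, 4 mm across, clamped tight in the nose wherever it was last set: it sticks out anywhere from 19 to 33 mm, and how far is not measured.
- fresh_battery: Bystander: loose block battery 26 x 48 x 17 mm lying flat, dark green with a grey band; origin under its middle.
- cupcake: Bystander: loose frosted vanilla cupcake, 75 mm across, 74 mm high; origin under its middle.
- timer: Bystander: loose white kitchen timer with a red knob, 62 mm across, 44 mm high; origin under its middle.

How it is judged:
By the outcome, as a careful person would: the job done as asked, in the order asked, and still so for the second after the job is handed in, with the robot touching nothing.
It also fails if it takes over 54 s, if anything falls off the work surface, if the arm or the gripper's body presses on something with over 40 N, if the wrist force passes 120 N, or if a joint passes its speed limit or range.

### The arm

A 6-joint arm with a two-finger parallel gripper is mounted at the origin on the work surface; the furniture and walls round the work are solid. World frame = base frame: x ahead of the robot, y to its left, z up, the work surface at z = 0. Lengths are in m, angles in rad, forces in N, time in s.
With the tool pointing down it reaches from about 0.375 to 0.9 m from the base axis. Payload 3.1 kg.
Tool frame: the origin (TCP) lies on the centre line of the jaws, within the pads' length; the fingertips stand robot.tip_reach ahead of it and the grasp point (between the pads) is the TCP (robot.tip_reach is the distance from the TCP to the fingertips, in m); z points along the fingers, y is the direction in which the jaws open and shut (so a half turn about z gives the same grasp; the last joint's range is limited). The gripper opens to 87 mm and grips with 3 to 60 N. Pads are 19 mm wide; open, the fingers measure 117 mm over their backs; the gripper's body (75 mm by 190 mm) begins 51 mm behind the grasp point.
Start: joints at [-1.478, 0.527, 1.433, -0, 1.181, -0.178], TCP at [0.167, -0.602, 0.242] pointing down, gripper open.
Joint ranges: [-3.08, 3.08], [-0.75, 2.2], [0.22, 2.44], [-1.43, 4.57], [0, 2.65], [-2.85, 2.85]. Speed limits (rad/s): [2.79, 2.79, 3.14, 3.14, 3.14, 3.14].

### API

Orientations are given as a unit quaternion [x, y, z, w].
In Python, from rig import telemetry, viewer, robot gives the robot as it stands. The module is installed in compiled form; this text tells all that it offers.
- The arm moves only by the tool step_arm, never from a script. Its argument "targets" is a list of rows, each an object of numbers: "dx", "dy", "dz": the shift along the tool's x, y, z in m; "rx", "ry", "rz": the turn, a rotation vector about the tool's x, y, z in degrees. In form: [{"dx": .., "dy": .., "dz": .., "rx": .., "ry": .., "rz": ..}, ...]. A call has exactly 5 rows; each row is the pose to reach, as a shift and turn from the pose measured when the call began, along the tool's axes at that moment; what a row does not reach only later rows make up. A row lasts 1/8 s, in which the tool goes at most 62.5 mm and 10.7 degrees, less where a joint would pass 70% of its speed; a pose out of reach is approached as far as the arm can. A call with a gripper value outside its range is refused whole. "gripper" is the opening, from 0 (shut) to 1 (fully open), set as the call begins (left out, the last holds). The fingers move at their own pace and stop on an object; "force" is the grip in N (left out, the last holds). Time passes only in rows, so rows that repeat a pose let the fingers close, or fill a call up. It gives the time, the measured TCP pose, the force and the opening at its end, in the units of the state.
- telemetry.get_obs(): the state, without advancing time (a new reading comes with each control period).
- viewer.camera(name): name is "scene" or "top" or "wrist"; returns a dict with "img" (400x640x3 uint8, blue, green, red), "depth" (400x640 float32, m along the optical axis (not along the pixel's ray), 0 where there is no reading), "K" (3x3 intrinsics, pixels), "R" (3x3) and "t" (3): a world point X has camera coordinates R X + t. Camera axes: x right, y down, z forward; pixel columns grow to the right and rows downward; lengths in m; the calibration is good to about 2 mm. A picture is of the moment at which its call begins.
- robot.hand_in(): hands the job in, once; it reports no verdict.
The state is a dict: "time": time; "q": joint angles; "joint_velocities": joint speeds; "joint_torque": joint torques, N m; "position": TCP position; "tool_rot": TCP orientation; "ft_force": force on the tool from outside, world axes, zero at the start; "moment": the same for the moment, N m; "grip_width": finger opening in m.
Only numpy, scipy, OpenCV 4.12 (cv2) and the standard library are available. Lean on these libraries where they do the work, as an engineer would, in place of code of your own. Each camera call takes 0.05 s, during which the arm holds its last target.

## Working session

There is one attempt and no reset: what is moved stays moved. The work goes in short steps, Python scripts to look and compute and a tool call to move; the robot and the scene stay as the last step left them, time stands still between calls to the robot, and variables do not carry over. Pictures are saved under pics/ and viewed, and the job is handed in when it is done.

Besides the shell and the picture viewer there is one more tool, called after "Emit:" by a JSON object that holds its "api" and its "payload", one argument or row to a line. step_arm: Moves the arm, as the interface text tells. Its arguments: {"type":"object","properties":{"targets":{"type":"array"},"gripper":{"type":"number"},"force":{"type":"number"}},"required":["targets"]}

```bash
mkdir -p pics; ls; cat > h.py <<'E'
import numpy as np,cv2,sys
from rig import telemetry,viewer,robot
def snap(n,tag):
    c=viewer.camera(n); cv2.imwrite(f'pics/{tag}.png',c['img']); np.savez(f'pics/{tag}.npz',**c); return c
def world(c,u,v,d=None):
    d=c['depth'][int(v),int(u)] if d is None else d
    p=np.linalg.inv(c['K'])@[u,v,1]*d
    return c['R'].T@(p-c['t'])
def plane(c,u,v,z):
    r=c['R'].T@(np.linalg.inv(c['K'])@[u,v,1]); o=-c['R'].T@c['t']
    return o+r*(z-o[2])/r[2]
def proj(c,X):
    p=c['K']@(c['R']@np.array(X)+c['t']); return p[:2]/p[2]
E
python3 - <<'E'
from h import *
np.set_printoptions(precision=4,suppress=True)
for n in ['scene','top','wrist']:
    c=snap(n,n+'0'); print(n,-c['R'].T@c['t'],c['K'][0,0]); print(c['R'])
print(telemetry.get_obs(),robot.tip_reach)
E
```

```text
pics
scene [0.0002 1.0774 0.5856] 519.1695079155038
[[-0.9026 -0.4304 -0.0017]
 [-0.1661  0.3521 -0.9211]
 [ 0.3971 -0.8311 -0.3893]]
top [ 0.4414 -0.0143  1.2781] 455.981842744116
[[-0.0194 -0.9998  0.0018]
 [-0.9968  0.0192 -0.0775]
 [ 0.0775 -0.0033 -0.997 ]]
wrist [ 0.2399 -0.5814  0.3835] 298.37243984696676
[[ 0.2678 -0.9635 -0.0019]
 [-0.9264 -0.258   0.2744]
 [-0.2649 -0.0717 -0.9616]]
{'time': 0.15, 'q': array([-1.4785,  0.5283,  1.4336,  0.    ,  1.1814, -0.1785]), 'joint_velocities': array([ 0.0005, -0.0022, -0.0027,  0.0022, -0.0006, -0.0008]), 'joint_torque': array([  0.0001, -44.0432, -17.6842,   0.0633,   0.0553,  -0.0001]), 'position': array([ 0.1672, -0.6017,  0.2408]), 'tool_rot': array([ 0.9908,  0.135 ,  0.    , -0.0008]), 'ft_force': array([-0.6229,  0.3043, -0.0477]), 'moment': array([0.0186, 0.0033, 0.0228]), 'grip_width': 0.08707089142733779} 0.019
```

View pics/scene0.png

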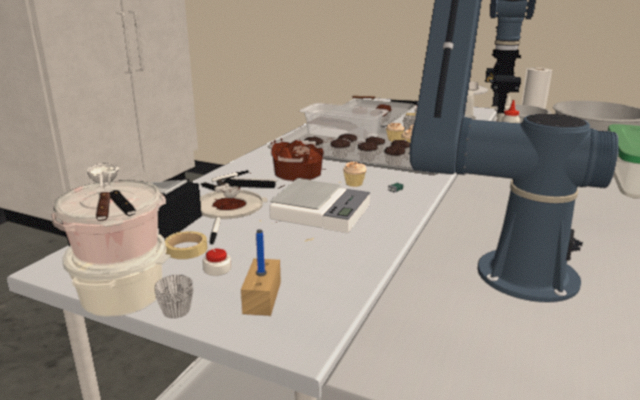

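View pics/top0.png

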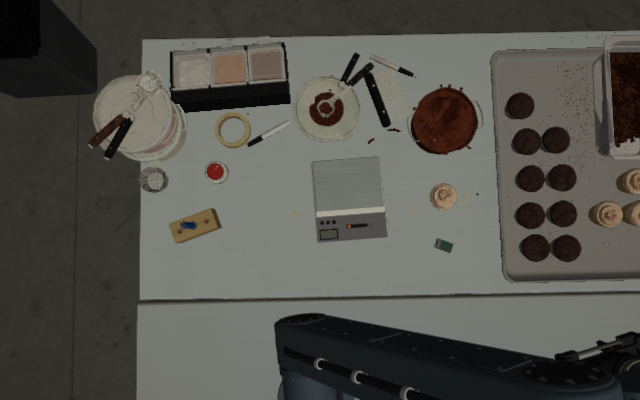

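View pics/wrist0.png

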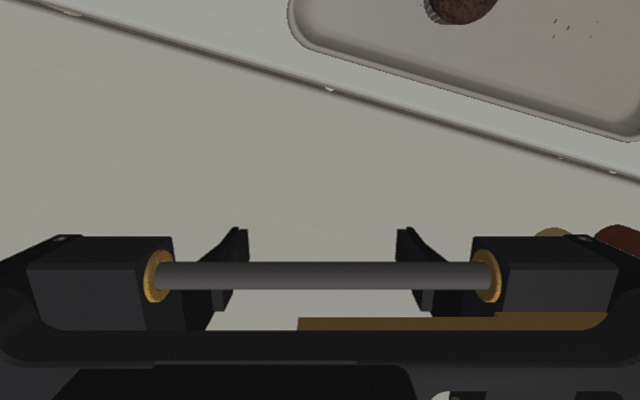

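Scene: scale in the middle (top view about (350,200)) with its deck facing the robot, and the block with the blue scriber at (195,225). The battery is at (443,245), the cupcake at (443,196) and the timer at (216,172). I'll zoom in and measure.

```bash
python3 - <<'E'
from h import *
im=cv2.imread('pics/top0.png')
a=cv2.resize(im[145:255,300:400],None,fx=5,fy=5,interpolation=cv2.INTER_CUBIC)
cv2.imwrite('pics/z1.png',a)
b=cv2.resize(im[195:255,155:235],None,fx=8,fy=8,interpolation=cv2.INTER_CUBIC)
cv2.imwrite('pics/z2.png',b)
im=cv2.imread('pics/scene0.png')
c=cv2.resize(im[150:320,220:420],None,fx=4,fy=3.5,interpolation=cv2.INTER_CUBIC)
cv2.imwrite('pics/z3.png',c[:600])
E
```

```text
(no output)
```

View pics/z1.png

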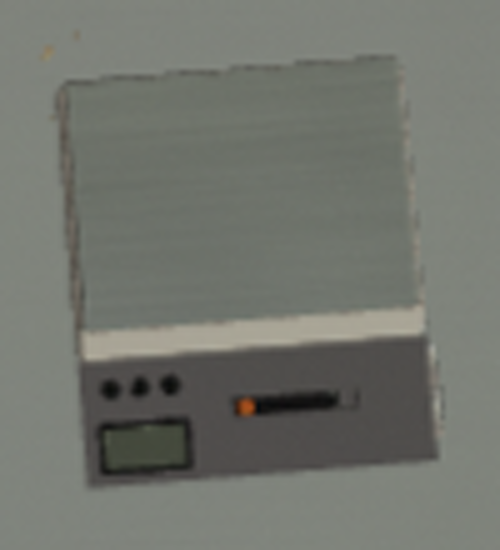

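View pics/z2.png

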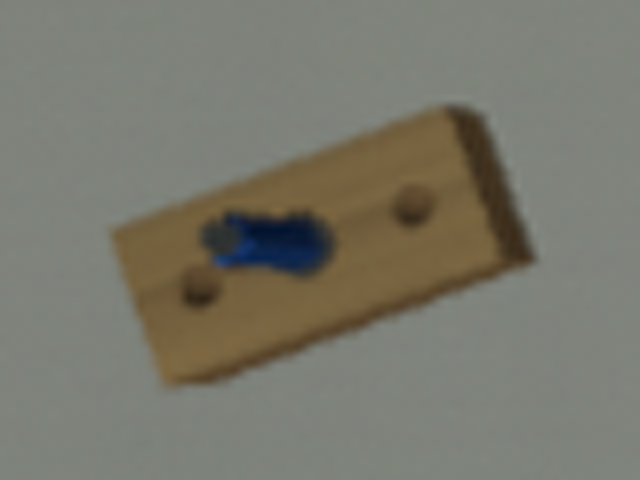

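View pics/z3.png

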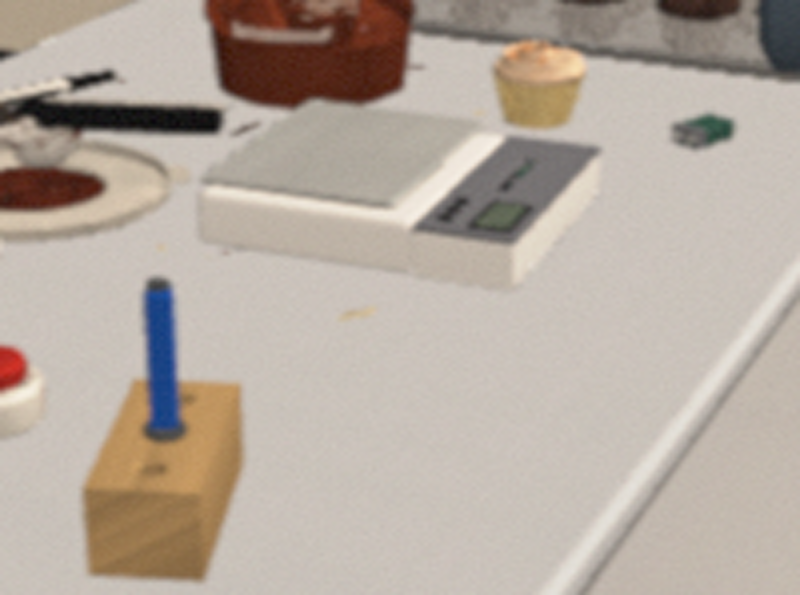

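```bash
cat >> h.py <<'E'
def load(tag): return dict(np.load(f'pics/{tag}.npz'))
def unz(x,y,s,o): return ((x+.5)/s-.5+o[0],(y+.5)/s-.5+o[1])
E
python3 - <<'E'
from h import *
np.set_printoptions(precision=4,suppress=True)
c=load('top0')
print('deck')
P={}
for k,xy in dict(fl=(90,487),fr=(437,458),bl=(82,360),br=(424,334),btn=(246,407),slotL=(233,408),slotR=(358,399)).items():
    P[k]=plane(c,*unz(*xy,5,(300,145)),.048); print(k,P[k])
for k,xy in dict(platBL=(64,84),platBR=(398,57)).items():
    P[k]=plane(c,*unz(*xy,5,(300,145)),.06);print(k,P[k])
d=P['fl']-P['fr'];print('scale yaw',np.degrees(np.arctan2(-d[0],d[1])),np.linalg.norm(d))
d=P['bl']-P['br'];print('scale yaw',np.degrees(np.arctan2(-d[0],d[1])),np.linalg.norm(d))
d=P['slotL']-P['slotR'];print('slot yaw',np.degrees(np.arctan2(-d[0],d[1])),np.linalg.norm(d))
h=[plane(c,*unz(*xy,8,(155,195)),.056) for xy in[(200,287),(412,205)]]
print(h,(h[0]+h[1])/2); d=h[0]-h[1];print(np.degrees(np.arctan2(-d[0],d[1])),np.linalg.norm(d))
print('cap',plane(c,*unz(222,238,8,(155,195)),.151))
im=c['img'];cam=load('scene0')
# depth heights
for k,u in dict(deck=(352,232),plat=(350,185),block=(210,217),cup=(443,196),timer=(216,172),bat=(443,245)).items(): print(k,world(c,*u))
# blue in scene
i=cam['img'].astype(int); m=(i[...,0]>i[...,2]+60); ys,xs=np.nonzero(m); s=(abs(xs-260)<20); print(xs[s].min(),xs[s].max(),ys[s].min(),ys[s].max())
for z in (.065,.145):
  print(proj(cam,[*((h[0]+h[1])/2)[:2],z]))
E
```

```text
deck
fl [ 0.4204 -0.0144  0.048 ]
fr [ 0.4323 -0.2013  0.048 ]
bl [ 0.4887 -0.0114  0.048 ]
br [ 0.4992 -0.1963  0.048 ]
btn [ 0.4617 -0.0992  0.048 ]
slotL [ 0.4613 -0.0922  0.048 ]
slotR [ 0.4648 -0.1597  0.048 ]
platBL [ 0.6373 -0.0045  0.06  ]
platBR [ 0.6485 -0.1851  0.06  ]
scale yaw 3.644487508356836 0.18728372758421302
scale yaw 3.240958215531824 0.18525365356847232
slot yaw 3.0008119445301458 0.06756882526664251
[array([0.4585, 0.3538, 0.056 ]), array([0.4845, 0.2831, 0.056 ])] [0.4715 0.3184 0.056 ]
20.177633461601182 0.07540686813599147
cap [0.4721 0.3185 0.151 ]
deck [ 0.4454 -0.1077  0.0442]
plat [ 0.572  -0.1047  0.0544]
block [0.4928 0.2721 0.058 ]
cup [ 0.5366 -0.3517  0.0646]
timer [0.616  0.2594 0.0417]
bat [ 0.405  -0.3596  0.0166]
257 263 233 271
[262.1517 269.3417]
[260.5128 232.8246]
```

```bash
cat >> h.py <<'E'
from scipy.spatial.transform import Rotation as Ro
def go(X,yaw=None):
    """print move row to world X with tool vertical, tool x axis at yaw deg"""
    o=telemetry.get_obs(); R=Ro.from_quat(o['tool_rot'])
    d=R.inv().apply(np.array(X)-o['position'])
    xa=R.as_matrix()[:,0]; cur=np.degrees(np.arctan2(xa[1],xa[0]))
    if yaw is None: yaw=cur
    a=np.radians(yaw); T=np.array([[np.cos(a),np.sin(a),0],[np.sin(a),-np.cos(a),0],[0,0,-1]]).T
    T=np.column_stack([[np.cos(a),np.sin(a),0],[np.sin(a),-np.cos(a),0],[0,0,-1]])
    rv=(R.inv()*Ro.from_matrix(T)).as_rotvec(degrees=True)
    print('d mm',np.round(d*1000,1),'rv',np.round(rv,2),'yaw now',round(cur,2),'pos',np.round(o['position'],4),'t',o['time'],'F',np.round(o['ft_force'],2),'q',np.round(o['q'],2))
E
python3 -c "
from h import *
go([.46,-.08,.28],20)"
```

```text
d mm [ 421.7 -424.4  -38.4] rv [-0.09 -0.02 -4.48] yaw now 15.52 pos [ 0.1672 -0.6017  0.2408] t 0.15 F [-0.62  0.3  -0.05] q [-1.48  0.53  1.43  0.    1.18 -0.18]
```

Emit:
{"api": "step_arm", "payload": {
  "targets": [
    {"dx":0.042,"dy":-0.042,"dz":-0.004},
    {"dx":0.084,"dy":-0.084,"dz":-0.008},
    {"dx":0.126,"dy":-0.126,"dz":-0.012},
    {"dx":0.168,"dy":-0.168,"dz":-0.016},
    {"dx":0.21,"dy":-0.21,"dz":-0.02}
  ],
  "gripper": 1
}}

```text
invalid input
```

Emit:
{"api": "step_arm", "payload": {
  "targets": [
    {"dx":0.042,"dy":-0.042,"dz":-0.004},
    {"dx":0.084,"dy":-0.084,"dz":-0.008},
    {"dx":0.126,"dy":-0.126,"dz":-0.012},
    {"dx":0.168,"dy":-0.168,"dz":-0.016},
    {"dx":0.21,"dy":-0.21,"dz":-0.02}
  ]
}}

```text
invalid input
```

```bash
python3 -c "
from h import *
go([.45,.30,.24],20)"
```

```text
d mm [ 513.7 -793.1    2.3] rv [-0.09 -0.02 -4.48] yaw now 15.52 pos [ 0.1672 -0.6017  0.2408] t 0.15 F [-0.62  0.3  -0.05] q [-1.48  0.53  1.43  0.    1.18 -0.18]
```

All six fields are needed in each row.

Emit:
{"api": "step_arm", "payload": {
  "targets": [
    {"dx":0.042,"dy":-0.042,"dz":-0.004,"rx":0,"ry":0,"rz":-1},
    {"dx":0.084,"dy":-0.084,"dz":-0.008,"rx":0,"ry":0,"rz":-2},
    {"dx":0.126,"dy":-0.126,"dz":-0.012,"rx":0,"ry":0,"rz":-3},
    {"dx":0.168,"dy":-0.168,"dz":-0.016,"rx":0,"ry":0,"rz":-4},
    {"dx":0.21,"dy":-0.21,"dz":-0.02,"rx":0,"ry":0,"rz":-4.5}
  ],
  "gripper": 1
}}

```text
time: 0.78
position: [0.314, -0.3414, 0.2613]
tool_rot: [0.985, 0.174, 0.0, -0.001]
ft_force: [0.9, -1.2, 0.3]
grip_width: 0.0875
```

```bash
python3 -c "
from h import *
go([.46,-.06,.26],20)"
```

```text
d mm [ 233.5 -214.5    1.8] rv [-0.09 -0.04 -0.  ] yaw now 20.0 pos [ 0.314  -0.3414  0.2613] t 0.775 F [ 0.93 -1.23  0.26] q [-1.07  0.28  1.8   0.    1.06  0.15]
```

Emit:
{"api": "step_arm", "payload": {
  "targets": [
    {"dx":0.044,"dy":-0.043,"dz":0,"rx":0,"ry":0,"rz":0},
    {"dx":0.088,"dy":-0.086,"dz":0,"rx":0,"ry":0,"rz":0},
    {"dx":0.12,"dy":-0.13,"dz":0,"rx":0,"ry":0,"rz":0},
    {"dx":0.145,"dy":-0.18,"dz":0,"rx":0,"ry":0,"rz":0},
    {"dx":0.168,"dy":-0.23,"dz":0,"rx":0,"ry":0,"rz":0}
  ]
}}

```text
time: 1.4
position: [0.3933, -0.0661, 0.2618]
tool_rot: [0.985, 0.174, 0.0, -0.001]
ft_force: [0.6, -0.1, -0.5]
grip_width: 0.0869
```

```bash
python3 -c "
from h import *
go([.47,.30,.25],20)"
```

```text
d mm [ 197.2 -317.8   12.5] rv [-0.09 -0.06 -0.02] yaw now 19.98 pos [ 0.3933 -0.0661  0.2618] t 1.4 F [ 0.63 -0.09 -0.53] q [-0.45  0.19  1.94  0.    1.02  0.77]
```

Emit:
{"api": "step_arm", "payload": {
  "targets": [
    {"dx":0.033,"dy":-0.052,"dz":0,"rx":0,"ry":0,"rz":0},
    {"dx":0.066,"dy":-0.104,"dz":0,"rx":0,"ry":0,"rz":0},
    {"dx":0.098,"dy":-0.156,"dz":0,"rx":0,"ry":0,"rz":0},
    {"dx":0.13,"dy":-0.208,"dz":0,"rx":0,"ry":0,"rz":0},
    {"dx":0.16,"dy":-0.26,"dz":0,"rx":0,"ry":0,"rz":0}
  ]
}}

```text
time: 2.02
position: [0.4549, 0.2351, 0.2623]
tool_rot: [0.985, 0.174, 0.001, -0.001]
ft_force: [1.1, 0.1, 0.3]
grip_width: 0.087
```

Emit:
{"api": "step_arm", "payload": {
  "targets": [
    {"dx":0.03,"dy":-0.05,"dz":0,"rx":0,"ry":0,"rz":0},
    {"dx":0.045,"dy":-0.075,"dz":0,"rx":0,"ry":0,"rz":0},
    {"dx":0.045,"dy":-0.075,"dz":0,"rx":0,"ry":0,"rz":0},
    {"dx":0.045,"dy":-0.075,"dz":0,"rx":0,"ry":0,"rz":0},
    {"dx":0.045,"dy":-0.075,"dz":0,"rx":0,"ry":0,"rz":0}
  ]
}}

```text
time: 2.65
position: [0.4713, 0.3197, 0.2623]
tool_rot: [0.985, 0.173, 0.0, -0.0]
ft_force: [-0.1, -0.8, -1.5]
grip_width: 0.0871
```

```bash
python3 -c "
from h import *
c=snap('wrist','w1');go([.4715,.3184,.25],20)
print(proj(c,[.4715,.3184,.151]),proj(c,[.4715,.3184,.061]))"
```

```text
d mm [-0.4  1.3 12.5] rv [-0.05 -0.05 -0.08] yaw now 19.92 pos [0.4714 0.3197 0.2625] t 2.7 F [-1.22 -0.33  0.11] q [0.4  0.43 1.55 0.   1.16 1.62]
[323.75156382 200.05924862] [323.37684097 178.28198868]
```

View pics/w1.png

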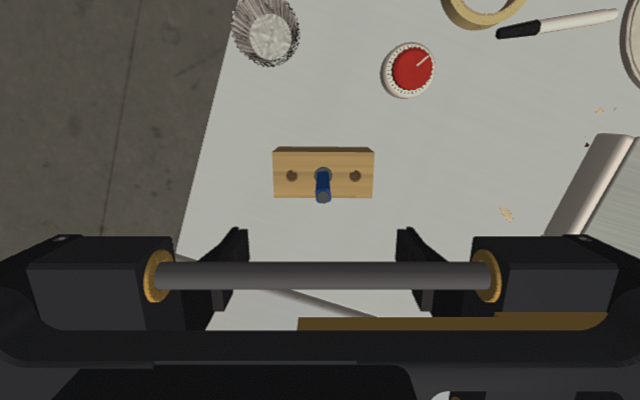

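```bash
python3 -c "
from h import *
im=cv2.imread('pics/w1.png')
cv2.imwrite('pics/z4.png',cv2.resize(im[140:210,265:380],None,fx=6.9,fy=6.9,interpolation=cv2.INTER_CUBIC))"
```

```text
(no output)
```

View pics/z4.png

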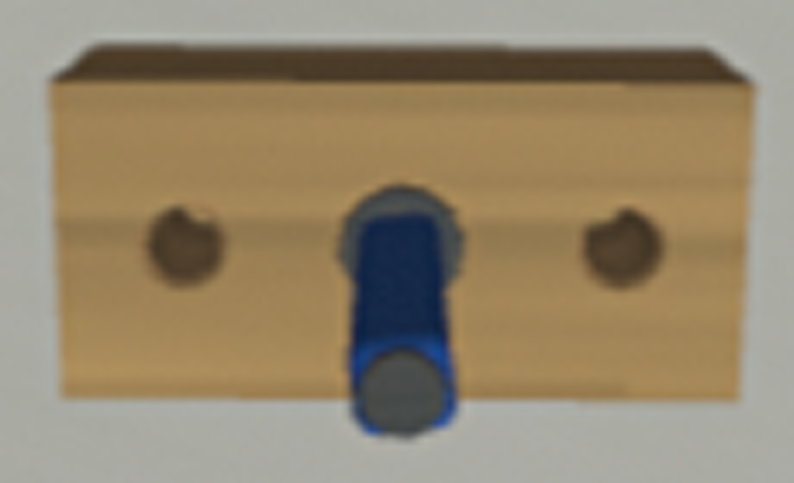

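```bash
python3 -c "
from h import *
c=load('w1')
o=telemetry.get_obs();R=Ro.from_quat(o['tool_rot'])
for p in [(0,0,0),(.0095,.0435,.019),(.0095,-.0435,.019),(-.0095,-.0435,.019),(0.0095,-.0585,.019),(0.0095,.0585,.019)]:
  print(p,proj(c,o['position']+R.apply(p)))
for z,uv in [(.151,(322.8,196.4)),(.061,(322.7,174.8)),(.056,((404+.5)/6.9+264.5,(246.5)/6.9+139.5))]: print(plane(c,*uv,z))
im=cv2.imread('pics/w1.png')
cv2.imwrite('pics/z5.png',cv2.resize(im[215:345,190:450],None,fx=3,fy=3,interpolation=cv2.INTER_CUBIC))"
```

```text
(0, 0, 0) [322.36366704 259.49401216]
(0.0095, 0.0435, 0.019) [397.11691781 229.1559978 ]
(0.0095, -0.0435, 0.019) [247.53248898 229.11282389]
(-0.0095, -0.0435, 0.019) [249.69752772 258.65462786]
(0.0095, -0.0585, 0.019) [221.73767372 229.10537884]
(0.0095, 0.0585, 0.019) [422.90294094 229.16344031]
[0.47438903 0.32035089 0.151     ]
[0.47515729 0.32057901 0.061     ]
[0.47387161 0.31956636 0.056     ]
```

View pics/z5.png

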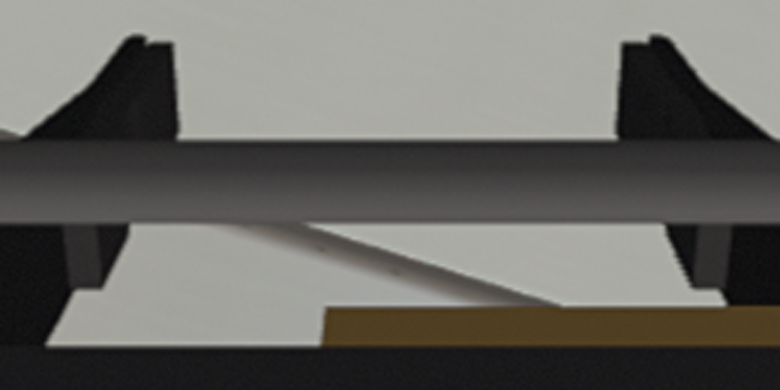

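Emit:
{"api": "step_arm", "payload": {
  "targets": [
    {"dx":0.0025,"dy":0.0005,"dz":0.035,"rx":0,"ry":0,"rz":0},
    {"dx":0.0025,"dy":0.0005,"dz":0.075,"rx":0,"ry":0,"rz":0},
    {"dx":0.0025,"dy":0.0005,"dz":0.115,"rx":0,"ry":0,"rz":0},
    {"dx":0.0025,"dy":0.0005,"dz":0.14,"rx":0,"ry":0,"rz":0},
    {"dx":0.0025,"dy":0.0005,"dz":0.1515,"rx":0,"ry":0,"rz":0}
  ]
}}

```text
time: 3.32
position: [0.4735, 0.3191, 0.1097]
tool_rot: [0.985, 0.172, -0.001, -0.0]
ft_force: [0.7, -0.2, -0.1]
grip_width: 0.0867
```

```bash
python3 -c "
from h import *
c=snap('wrist','w2');go([.474,.3200,.111],20)"
```

```text
d mm [ 0.9 -0.6 -1.8] rv [-0.04  0.13 -0.15] yaw now 19.85 pos [0.4733 0.3192 0.1092] t 3.375 F [-0.36 -0.69 -1.12] q [0.4  0.64 1.68 0.   0.82 1.62]
```

View pics/w2.png

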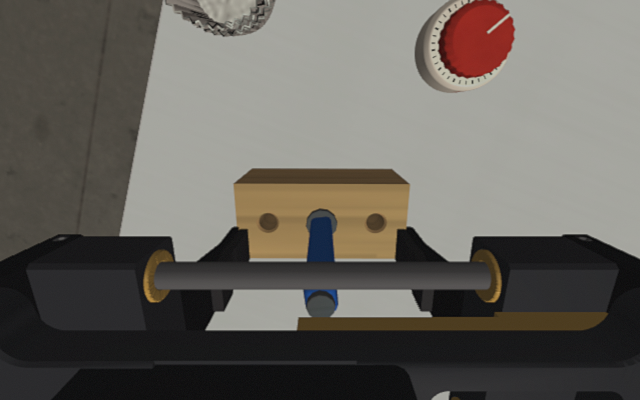

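Emit:
{"api": "step_arm", "payload": {
  "targets": [
    {"dx":0.001,"dy":0,"dz":0,"rx":0,"ry":0,"rz":0},
    {"dx":0.001,"dy":0,"dz":0,"rx":0,"ry":0,"rz":0},
    {"dx":0.001,"dy":0,"dz":0,"rx":0,"ry":0,"rz":0},
    {"dx":0.001,"dy":0,"dz":0,"rx":0,"ry":0,"rz":0},
    {"dx":0.001,"dy":0,"dz":0,"rx":0,"ry":0,"rz":0}
  ],
  "gripper": 0,
  "force": 40
}}

```text
time: 4.0
position: [0.4743, 0.3196, 0.1094]
tool_rot: [0.985, 0.172, -0.001, -0.0]
ft_force: [0.3, 1.0, 0.6]
grip_width: 0.0451
```

```bash
python3 -c "
from h import *
c=snap('wrist','w3');go([.474,.3200,.111],20);print(telemetry.get_obs()['grip_width'])"
```

```text
d mm [-0.1 -0.5 -1.7] rv [-0.04  0.12 -0.14] yaw now 19.86 pos [0.4743 0.3196 0.1093] t 4.05 F [0.78 0.38 0.7 ] q [0.4  0.64 1.68 0.   0.83 1.62]
0.0409519242576579
```

View pics/w3.png

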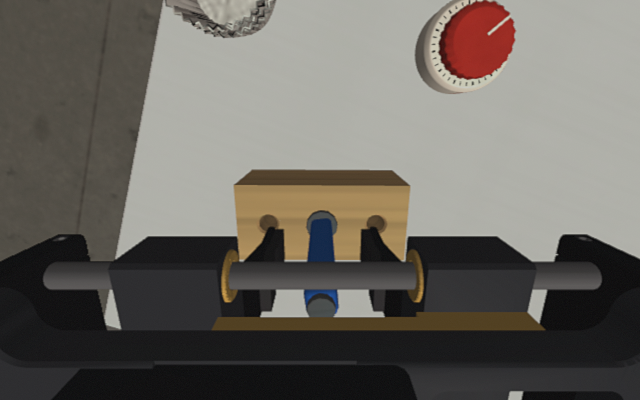

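The fingers are still closing (41 mm apart), so I'll give them another call.

Emit:
{"api": "step_arm", "payload": {
  "targets": [
    {"dx":0,"dy":0,"dz":0,"rx":0,"ry":0,"rz":0},
    {"dx":0,"dy":0,"dz":0,"rx":0,"ry":0,"rz":0},
    {"dx":0,"dy":0,"dz":0,"rx":0,"ry":0,"rz":0},
    {"dx":0,"dy":0,"dz":0,"rx":0,"ry":0,"rz":0},
    {"dx":0,"dy":0,"dz":0,"rx":0,"ry":0,"rz":0}
  ],
  "gripper": 0,
  "force": 50
}}

```text
time: 4.68
position: [0.4743, 0.3196, 0.1093]
tool_rot: [0.985, 0.172, -0.001, -0.0]
ft_force: [-0.6, 0.6, -0.1]
grip_width: 0.014
```

```bash
python3 -c "
from h import *
c=snap('wrist','w4');go([.474,.3200,.111],20);print(telemetry.get_obs()['grip_width'])
im=c['img']
cv2.imwrite('pics/z6.png',cv2.resize(im[160:330,220:420],None,fx=3.5,fy=3.5,interpolation=cv2.INTER_CUBIC))"
```

```text
d mm [-0.1 -0.5 -1.7] rv [-0.04  0.12 -0.14] yaw now 19.86 pos [0.4742 0.3196 0.1093] t 4.725 F [0.04 0.44 0.  ] q [0.4  0.64 1.68 0.   0.83 1.62]
0.013547259650631768
```

View pics/z6.png

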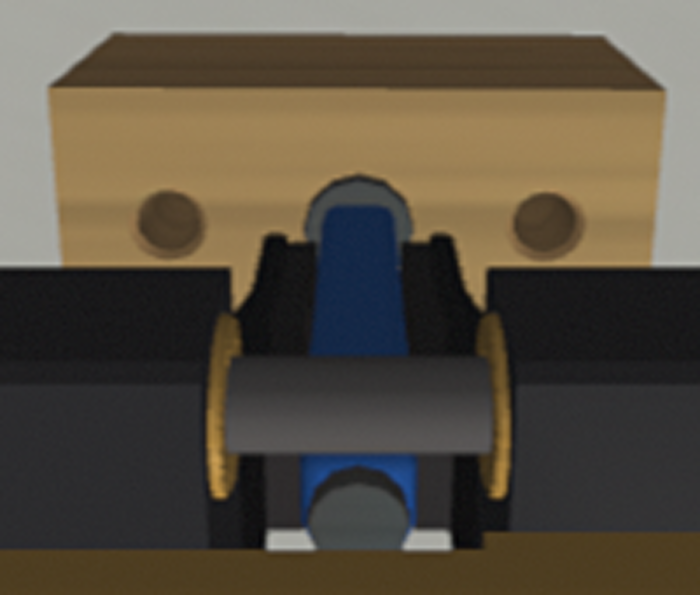

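Emit:
{"api": "step_arm", "payload": {
  "targets": [
    {"dx":0,"dy":0,"dz":-0.012,"rx":0,"ry":0,"rz":0},
    {"dx":0,"dy":0,"dz":-0.035,"rx":0,"ry":0,"rz":0},
    {"dx":0,"dy":0,"dz":-0.065,"rx":0,"ry":0,"rz":0},
    {"dx":0,"dy":0,"dz":-0.1,"rx":0,"ry":0,"rz":0},
    {"dx":0,"dy":0,"dz":-0.13,"rx":0,"ry":0,"rz":0}
  ]
}}

```text
time: 5.35
position: [0.4746, 0.3196, 0.2414]
tool_rot: [0.985, 0.172, -0.0, -0.0]
ft_force: [-0.1, -0.1, -1.0]
grip_width: 0.0139
```

```bash
python3 -c "
from h import *
c=snap('wrist','w5');c2=snap('scene','s5');go([.46,-.05,.22],-3.3);
o=telemetry.get_obs();R=Ro.from_quat(o['tool_rot'])
for z in (.0533,.0693,.0883,.1023): print(z,[proj(k,o['position']+R.apply([0,0,z])).round(1) for k in(c,c2)])
cv2.imwrite('pics/z7.png',np.hstack([cv2.resize(c['img'][150:300,270:370],None,fx=4,fy=4,interpolation=cv2.INTER_CUBIC),cv2.resize(c2['img'][170:320,210:310],None,fx=4,fy=4,interpolation=cv2.INTER_CUBIC)]))"
```

```text
d mm [-141.8  342.9   22.2] rv [-0.15 -0.37 23.16] yaw now 19.86 pos [0.4767 0.3206 0.2436] t 5.45 F [ 0.94 -0.27 -1.41] q [0.4  0.45 1.56 0.   1.12 1.62]
0.0533 [array([322. , 220.8]), array([256.4, 211. ])]
0.0693 [array([322. , 213.1]), array([256.7, 218.8])]
0.0883 [array([322. , 205.2]), array([257. , 227.9])]
0.1023 [array([321.9, 200.1]), array([257.3, 234.5])]
```

View pics/z7.png

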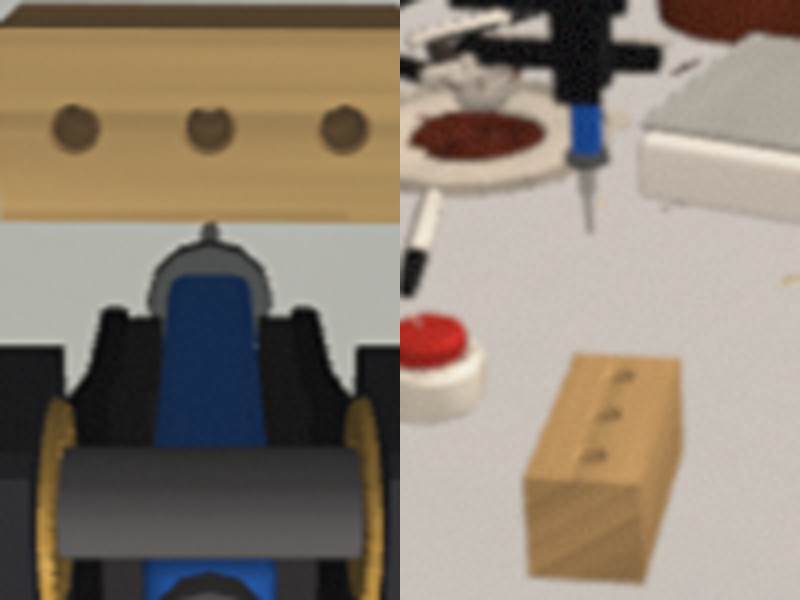

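```bash
python3 -c "
from h import *
go([.462,-.085,.215],3.3)"
```

```text
d mm [-151.8  376.5   27.1] rv [-0.13 -0.38 16.56] yaw now 19.86 pos [0.4767 0.3206 0.2436] t 5.45 F [ 0.94 -0.27 -1.41] q [0.4  0.45 1.56 0.   1.12 1.62]
```

Emit:
{"api": "step_arm", "payload": {
  "targets": [
    {"dx":-0.015,"dy":0.035,"dz":0,"rx":0,"ry":0,"rz":1.5},
    {"dx":-0.034,"dy":0.085,"dz":0,"rx":0,"ry":0,"rz":3.5},
    {"dx":-0.056,"dy":0.139,"dz":0.003,"rx":0,"ry":0,"rz":6},
    {"dx":-0.078,"dy":0.194,"dz":0.008,"rx":0,"ry":-0.2,"rz":8.5},
    {"dx":-0.1,"dy":0.25,"dz":0.013,"rx":0,"ry":-0.3,"rz":11}
  ]
}}

```text
time: 6.08
position: [0.4669, 0.0499, 0.2291]
tool_rot: [0.997, 0.077, 0.0, -0.001]
ft_force: [1.5, -0.7, -0.7]
grip_width: 0.0139
```

```bash
python3 -c "
from h import *
go([.462,-.085,.215],3.3)"
```

```text
d mm [-25.5 132.6  13.7] rv [-0.13 -0.03  5.51] yaw now 8.81 pos [0.4669 0.0499 0.2291] t 6.075 F [ 1.5  -0.7  -0.66] q [-0.13  0.34  1.83  0.    0.98  1.28]
```

Emit:
{"api": "step_arm", "payload": {
  "targets": [
    {"dx":-0.011,"dy":0.055,"dz":0.005,"rx":0,"ry":0,"rz":2.3},
    {"dx":-0.02,"dy":0.1,"dz":0.01,"rx":0,"ry":0,"rz":4},
    {"dx":-0.024,"dy":0.125,"dz":0.013,"rx":0,"ry":0,"rz":5.2},
    {"dx":-0.0255,"dy":0.1325,"dz":0.014,"rx":0,"ry":0,"rz":5.5},
    {"dx":-0.0255,"dy":0.1325,"dz":0.014,"rx":0,"ry":0,"rz":5.5}
  ]
}}

```text
time: 6.7
position: [0.4615, -0.0846, 0.2144]
tool_rot: [1.0, 0.029, -0.0, -0.002]
ft_force: [-0.8, 0.4, -0.5]
grip_width: 0.0138
```

```bash
python3 -c "
from h import *
c=snap('wrist','w6');go([.4617,-.0992,.15],3.3)
cv2.imwrite('pics/z8.png',cv2.resize(c['img'][60:260,220:440],None,fx=3,fy=3,interpolation=cv2.INTER_CUBIC))"
```

```text
d mm [-0.8 15.4 64.5] rv [-0.18  0.03  0.04] yaw now 3.34 pos [ 0.4616 -0.084   0.2145] t 6.75 F [-0.12  0.6  -1.13] q [-0.42  0.36  1.84  0.    0.94  1.09]
```

View pics/z8.png

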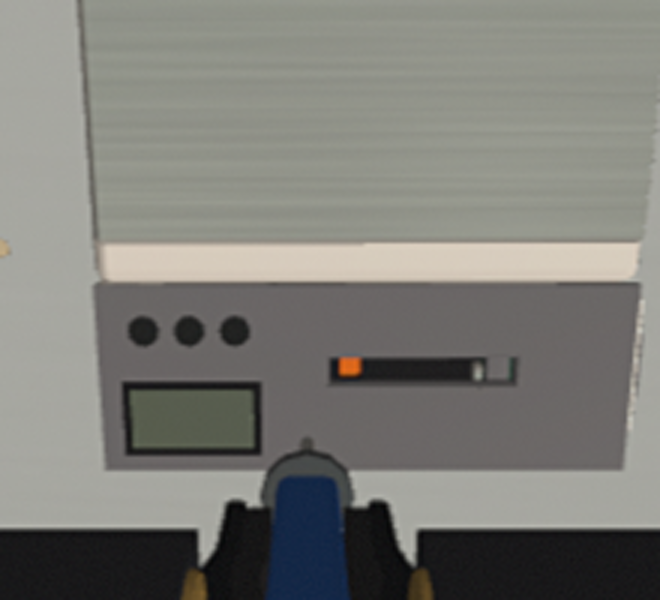

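```bash
python3 - <<'E'
from h import *
np.set_printoptions(precision=4,suppress=True)
c=load('w6')
m=c['img'].astype(int); msk=(m[...,2]>180)&(m[...,0]<90)&(m[...,1]<160)&(m[...,1]>60)
ys,xs=np.nonzero(msk); s=(ys<230)&(ys>150)&(abs(xs-335)<15); print('orange px',xs[s].min(),xs[s].max(),ys[s].min(),ys[s].max(),s.sum(),xs[s].mean(),ys[s].mean())
f=lambda x,y,z:plane(c,*unz(x,y,3,(220,60)),z)
for n,p in dict(slotTL=(330,357),slotTR=(516,357),slotBL=(330,384),slotBR=(516,384),dTL=(95,284),dTR=(640,284),dBL=(106,469),dBR=(625,469)).items(): print(n,f(*p,.048))
for n,p in dict(oL=(338,366),oR=(361,366),o=(349.5,366),oT=(349,356),oB=(349,376)).items(): print(n,f(*p,.036))
o=telemetry.get_obs();R=Ro.from_quat(o['tool_rot'])
for z in(.0533,.0883,.0913): print(proj(c,o['position']+R.apply([0,0,z])))
print(R.as_matrix())
E
```

```text
orange px 334 339 179 184 29 336.41379310344826 181.41379310344828
slotTL [ 0.4688 -0.0915  0.048 ]
slotTR [ 0.4726 -0.157   0.048 ]
slotBL [ 0.459  -0.0921  0.048 ]
slotBR [ 0.4628 -0.1582  0.048 ]
dTL [ 0.4898 -0.0088  0.048 ]
dTR [ 0.5007 -0.1965  0.048 ]
dBL [ 0.4221 -0.0123  0.048 ]
dBR [ 0.4333 -0.2019  0.048 ]
oL [ 0.4629 -0.0951  0.036 ]
oR [ 0.4634 -0.1035  0.036 ]
o [ 0.4632 -0.0993  0.036 ]
oT [ 0.4669 -0.0989  0.036 ]
oB [ 0.4594 -0.0994  0.036 ]
[321.5508 223.1928]
[321.6228 207.6884]
[321.6281 206.557 ]
[[ 0.9983  0.0583 -0.0006]
 [ 0.0583 -0.9983  0.0031]
 [-0.0004 -0.0032 -1.    ]]
```

```bash
python3 -c "
from h import *
go([.4643,-.0994,.148],3.3)"
```

```text
d mm [ 1.8 15.7 66.5] rv [-0.18  0.03  0.04] yaw now 3.34 pos [ 0.4616 -0.084   0.2145] t 6.75 F [-0.12  0.6  -1.13] q [-0.42  0.36  1.84  0.    0.94  1.09]
```

Emit:
{"api": "step_arm", "payload": {
  "targets": [
    {"dx":0.001,"dy":0.008,"dz":0.02,"rx":-0.1,"ry":0,"rz":0},
    {"dx":0.0018,"dy":0.0157,"dz":0.042,"rx":-0.18,"ry":0,"rz":0},
    {"dx":0.0018,"dy":0.0157,"dz":0.058,"rx":-0.18,"ry":0,"rz":0},
    {"dx":0.0018,"dy":0.0157,"dz":0.0655,"rx":-0.18,"ry":0,"rz":0},
    {"dx":0.0018,"dy":0.0157,"dz":0.0665,"rx":-0.18,"ry":0,"rz":0}
  ]
}}

```text
time: 7.38
position: [0.4641, -0.0984, 0.1478]
tool_rot: [1.0, 0.03, -0.001, -0.0]
ft_force: [-0.1, 0.4, -0.8]
grip_width: 0.0135
```

```bash
python3 -c "
from h import *
c=snap('wrist','w7');go([.4643,-.0994,.148],3.3)
o=telemetry.get_obs();R=Ro.from_quat(o['tool_rot'])
for z in(.0533,.0883,.0913): print(proj(c,o['position']+R.apply([0,0,z])))
cv2.imwrite('pics/z9.png',cv2.resize(c['img'][150:270,250:390],None,fx=5,fy=5,interpolation=cv2.INTER_CUBIC))
snap('top','t7');s=snap('scene','s7');cv2.imwrite('pics/z10.png',cv2.resize(s['img'][130:240,260:400],None,fx=5,fy=5,interpolation=cv2.INTER_CUBIC))"
```

```text
d mm [-0.1  0.7  0.1] rv [-0.    0.02  0.11] yaw now 3.41 pos [ 0.4644 -0.0987  0.1481] t 7.425 F [-0.55  0.08 -0.11] q [-0.45  0.48  1.89 -0.    0.77  1.07]
[322.77798186 223.01987839]
[322.69728221 207.50738968]
[322.69139436 206.3755981 ]
```

View pics/z9.png

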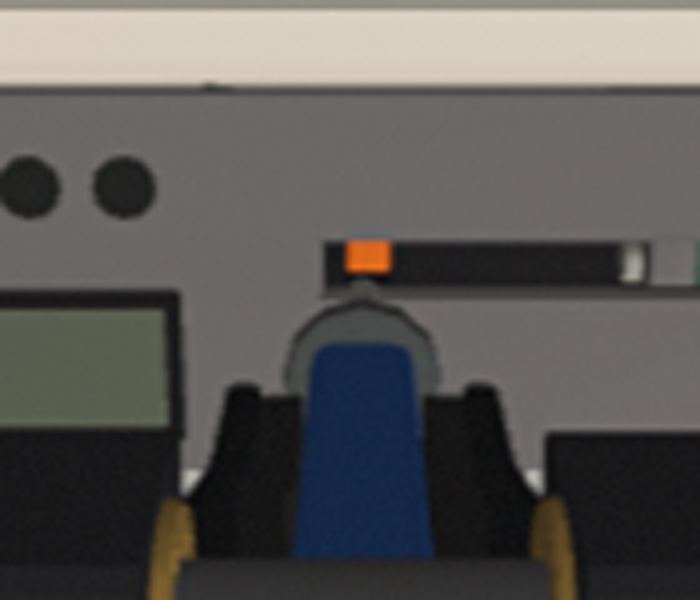

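View pics/z10.png

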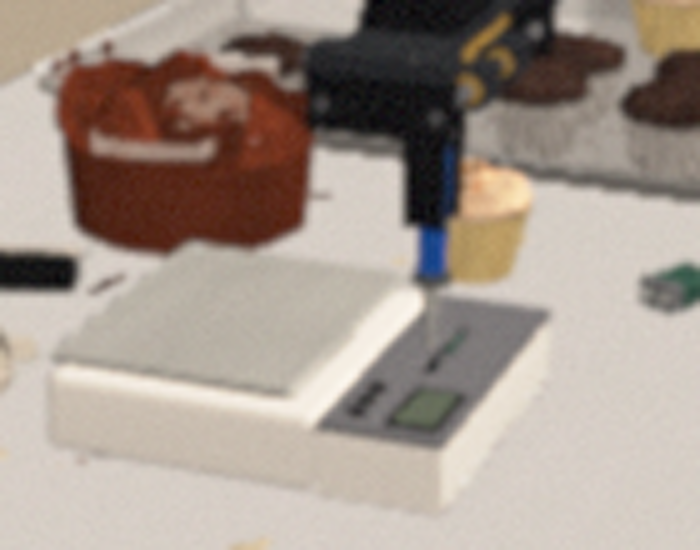

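```bash
python3 - <<'E'
from h import *
np.set_printoptions(precision=4,suppress=True)
c=load('w7');o=telemetry.get_obs();R=Ro.from_quat(o['tool_rot'])
g=lambda x,y,z:R.inv().apply(plane(c,*unz(x,y,5,(250,150)),z)-o['position'])*1000
for y in (241,288,298): print(y,g(360,y,.048), g(360,y,.043))
for y in (241,272): print('or',g(368,y,.036),g(345,y,.036),g(392,y,.036))
print('deck far edge',g(360,90,.048))
# intensity profile col in orange-free area
col=c['img'][190:216,345].astype(int).sum(1); print(col)
E
```

```text
241 [  4.4685  -1.4375 100.481 ] [  3.01    -1.4489 105.4801]
288 [ -3.8953  -1.431  100.4763] [ -5.5262  -1.4422 105.4753]
298 [ -5.6945  -1.4296 100.4753] [ -7.3625  -1.4408 105.4743]
or [  0.9701  -0.0432 112.4797] [  0.9646  -4.1301 112.4777] [  0.9758   4.2213 112.4818]
or [ -4.8014  -0.0302 112.4765] [ -4.807   -4.1416 112.4744] [ -4.7955   4.2599 112.4786]
deck far edge [ 30.3437  -1.4576 100.4955]
[314 315 315 315 315 315 325 313 188  97  87  91  96  89  94  89  95 145
 195 221 306 320 318 317 317 315]
```

```bash
cat >> h.py <<'E'
def avgF(n=8):
    F=[];P=[]
    for _ in range(n):
        viewer.camera('scene'); o=telemetry.get_obs(); F.append(o['ft_force']);P.append(o['position'])
    F=np.array(F);print('F',F.mean(0).round(2),'sd',F.std(0).round(2),'pos',np.mean(P,0).round(5),'t',o['time'],'gw',o['grip_width'])
E
python3 -c "
from h import *
avgF(8);go([.4643,-.0994,.148],3.3)"
```

```text
F [-0.14  0.04 -0.77] sd [0.4  0.5  0.29] pos [ 0.46449 -0.09945  0.14837] t 7.925 gw 0.013987826313749712
d mm [ 0.  -0.1  0.1] rv [0.01 0.01 0.04] yaw now 3.34 pos [ 0.4643 -0.0995  0.1481] t 7.925 F [ 0.63  0.69 -0.47] q [-0.45  0.48  1.89 -0.    0.77  1.07]
```

Emit:
{"api": "step_arm", "payload": {
  "targets": [
    {"dx":-0.0002,"dy":0.0004,"dz":0.003,"rx":0,"ry":0,"rz":0},
    {"dx":-0.0002,"dy":0.0004,"dz":0.007,"rx":0,"ry":0,"rz":0},
    {"dx":-0.0002,"dy":0.0004,"dz":0.011,"rx":0,"ry":0,"rz":0},
    {"dx":-0.0002,"dy":0.0004,"dz":0.015,"rx":0,"ry":0,"rz":0},
    {"dx":-0.0002,"dy":0.0004,"dz":0.0165,"rx":0,"ry":0,"rz":0}
  ]
}}

```text
time: 8.55
position: [0.4639, -0.0998, 0.1312]
tool_rot: [1.0, 0.029, -0.0, -0.0]
ft_force: [0.3, 0.3, -0.6]
grip_width: 0.0138
```

```bash
python3 -c "
from h import *
c=snap('wrist','w8');avgF(6);go([.4643,-.0994,.1253],3.3)
cv2.imwrite('pics/z11.png',cv2.resize(c['img'][150:270,250:390],None,fx=5,fy=5,interpolation=cv2.INTER_CUBIC))"
```

```text
F [ 0.09  0.24 -1.34] sd [0.25 0.81 0.41] pos [ 0.46416 -0.0999   0.13162] t 8.9 gw 0.013770780584272058
d mm [ 0.1 -0.5  6.4] rv [ 0.02 -0.    0.04] yaw now 3.34 pos [ 0.4642 -0.0999  0.1317] t 8.9 F [ 0.37  0.17 -1.67] q [-0.45  0.51  1.91 -0.    0.72  1.06]
```

View pics/z11.png

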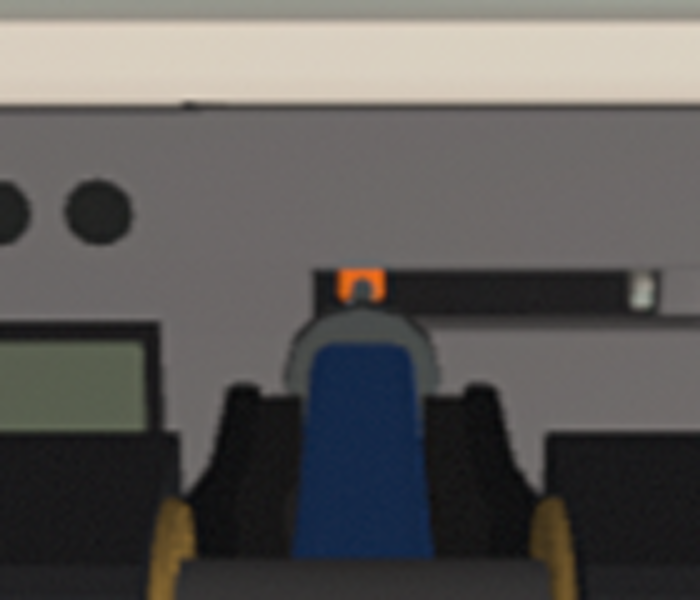

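Emit:
{"api": "step_arm", "payload": {
  "targets": [
    {"dx":0,"dy":0,"dz":0.0015,"rx":0,"ry":0,"rz":0},
    {"dx":0,"dy":0,"dz":0.003,"rx":0,"ry":0,"rz":0},
    {"dx":0,"dy":0,"dz":0.0045,"rx":0,"ry":0,"rz":0},
    {"dx":0,"dy":0,"dz":0.005,"rx":0,"ry":0,"rz":0},
    {"dx":0,"dy":0,"dz":0.005,"rx":0,"ry":0,"rz":0}
  ]
}}

```text
time: 9.52
position: [0.4642, -0.0999, 0.1268]
tool_rot: [1.0, 0.029, 0.0, 0.0]
ft_force: [-0.2, 0.5, 0.7]
grip_width: 0.0136
```

```bash
python3 -c "
from h import *
avgF(6)"
```

```text
F [-0.28  0.41  0.98] sd [0.51 0.4  0.22] pos [ 0.46421 -0.09992  0.12681] t 9.825 gw 0.013609404180570184
```

Emit:
{"api": "step_arm", "payload": {
  "targets": [
    {"dx":0,"dy":0,"dz":0.001,"rx":0,"ry":0,"rz":0},
    {"dx":0,"dy":0,"dz":0.002,"rx":0,"ry":0,"rz":0},
    {"dx":0,"dy":0,"dz":0.003,"rx":0,"ry":0,"rz":0},
    {"dx":0,"dy":0,"dz":0.0035,"rx":0,"ry":0,"rz":0},
    {"dx":0,"dy":0,"dz":0.0035,"rx":0,"ry":0,"rz":0}
  ]
}}

```text
time: 10.45
position: [0.4643, -0.0999, 0.1234]
tool_rot: [1.0, 0.029, 0.0, 0.0]
ft_force: [-0.2, 0.2, 3.4]
grip_width: 0.0135
```

```bash
python3 -c "
from h import *
avgF(6)"
```

```text
F [-0.56 -0.06  3.3 ] sd [0.19 0.43 0.21] pos [ 0.46425 -0.09994  0.12337] t 10.75 gw 0.013380591198709414
```

Emit:
{"api": "step_arm", "payload": {
  "targets": [
    {"dx":0,"dy":0,"dz":0.0006,"rx":0,"ry":0,"rz":0},
    {"dx":0,"dy":0,"dz":0.0012,"rx":0,"ry":0,"rz":0},
    {"dx":0,"dy":0,"dz":0.0017,"rx":0,"ry":0,"rz":0},
    {"dx":0,"dy":0,"dz":0.0017,"rx":0,"ry":0,"rz":0},
    {"dx":0,"dy":0,"dz":0.0017,"rx":0,"ry":0,"rz":0}
  ]
}}

```text
time: 11.38
position: [0.4643, -0.0999, 0.1217]
tool_rot: [1.0, 0.029, 0.0, 0.0]
ft_force: [-1.1, 0.8, 4.3]
grip_width: 0.0137
```

```bash
python3 -c "
from h import *
avgF(6);go([.4643,-.0994,.1253],3.3)"
```

```text
F [-0.87  0.47  5.04] sd [0.36 0.26 0.38] pos [ 0.46427 -0.09994  0.1217 ] t 11.675 gw 0.013586314191656826
d mm [ 0.1 -0.5 -3.6] rv [ 0.02 -0.02  0.04] yaw now 3.34 pos [ 0.4643 -0.0999  0.1217] t 11.675 F [-0.95  0.26  5.67] q [-0.45  0.53  1.91 -0.    0.7   1.06]
```

Emit:
{"api": "step_arm", "payload": {
  "targets": [
    {"dx":-0.0003,"dy":0.001,"dz":0.0003,"rx":0,"ry":0,"rz":0},
    {"dx":-0.0004,"dy":0.0025,"dz":0.0003,"rx":0,"ry":0,"rz":0},
    {"dx":-0.0004,"dy":0.004,"dz":0.0003,"rx":0,"ry":0,"rz":0},
    {"dx":-0.0004,"dy":0.0055,"dz":0.0003,"rx":0,"ry":0,"rz":0},
    {"dx":-0.0004,"dy":0.007,"dz":0.0003,"rx":0,"ry":0,"rz":0}
  ]
}}

```text
time: 12.3
position: [0.4644, -0.1062, 0.1214]
tool_rot: [1.0, 0.029, 0.0, -0.001]
ft_force: [0.4, 3.6, 5.1]
grip_width: 0.0138
```

```bash
python3 -c "
from h import *
c=snap('wrist','w9')
avgF(3);go([.4643,-.0994,.1213],3.3)
cv2.imwrite('pics/z12.png',cv2.resize(c['img'][150:270,250:390],None,fx=5,fy=5,interpolation=cv2.INTER_CUBIC))"
```

```text
F [-0.05  2.45  4.84] sd [0.31 0.35 0.32] pos [ 0.46442 -0.10635  0.1214 ] t 12.5 gw 0.014033263480018696
d mm [ 0.2 -7.   0.1] rv [-0.04 -0.05 -0.02] yaw now 3.28 pos [ 0.4644 -0.1064  0.1214] t 12.5 F [0.31 2.86 5.17] q [-0.46  0.53  1.91  0.    0.7   1.05]
```

View pics/z12.png

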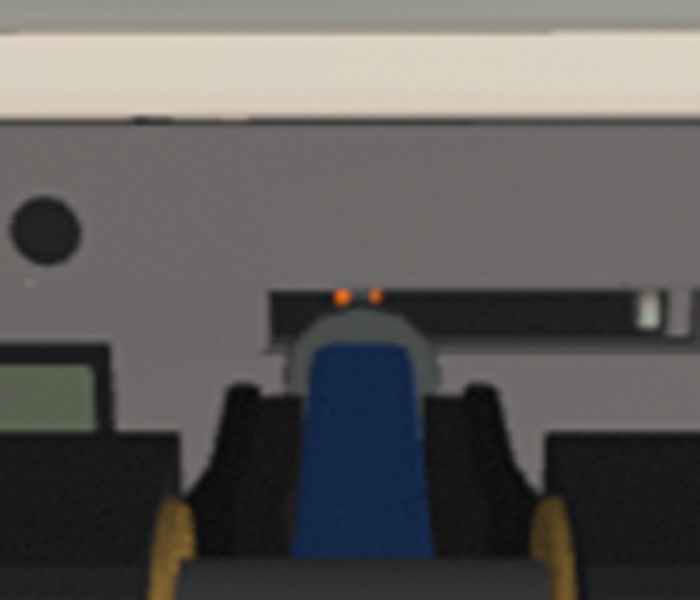

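Emit:
{"api": "step_arm", "payload": {
  "targets": [
    {"dx":0,"dy":0.0025,"dz":0.0001,"rx":0,"ry":0,"rz":0},
    {"dx":0,"dy":0.005,"dz":0.0001,"rx":0,"ry":0,"rz":0},
    {"dx":0,"dy":0.0075,"dz":0.0001,"rx":0,"ry":0,"rz":0},
    {"dx":0,"dy":0.01,"dz":0.0001,"rx":0,"ry":0,"rz":0},
    {"dx":0,"dy":0.0125,"dz":0.0001,"rx":0,"ry":0,"rz":0}
  ]
}}

```text
time: 13.12
position: [0.465, -0.118, 0.1213]
tool_rot: [1.0, 0.028, 0.0, -0.001]
ft_force: [0.2, 2.4, 5.1]
grip_width: 0.0134
```

```bash
python3 -c "
from h import *
avgF(3);go([.4643,-.0994,.1213],3.3)"
```

```text
F [-0.3   2.01  5.16] sd [0.23 0.18 0.63] pos [ 0.4651  -0.11826  0.12128] t 13.275 gw 0.013670908109872612
d mm [  0.3 -18.8   0. ] rv [-0.12 -0.04 -0.07] yaw now 3.23 pos [ 0.4651 -0.1182  0.1213] t 13.275 F [0.03 1.83 5.96] q [-0.48  0.54  1.9   0.    0.71  1.03]
```

Emit:
{"api": "step_arm", "payload": {
  "targets": [
    {"dx":0.0001,"dy":0.0025,"dz":0.0001,"rx":0,"ry":0,"rz":0},
    {"dx":0.0001,"dy":0.005,"dz":0.0001,"rx":0,"ry":0,"rz":0},
    {"dx":0.0001,"dy":0.0075,"dz":0.0001,"rx":0,"ry":0,"rz":0},
    {"dx":0.0001,"dy":0.01,"dz":0.0001,"rx":0,"ry":0,"rz":0},
    {"dx":0.0001,"dy":0.0125,"dz":0.0001,"rx":0,"ry":0,"rz":0}
  ]
}}

```text
time: 13.9
position: [0.4657, -0.1299, 0.1212]
tool_rot: [1.0, 0.028, 0.0, -0.002]
ft_force: [-0.5, 2.3, 6.4]
grip_width: 0.0138
```

Emit:
{"api": "step_arm", "payload": {
  "targets": [
    {"dx":0.0002,"dy":0.0025,"dz":0.0001,"rx":0,"ry":0,"rz":0},
    {"dx":0.0002,"dy":0.005,"dz":0.0001,"rx":0,"ry":0,"rz":0},
    {"dx":0.0002,"dy":0.0075,"dz":0.0001,"rx":0,"ry":0,"rz":0},
    {"dx":0.0002,"dy":0.01,"dz":0.0001,"rx":0,"ry":0,"rz":0},
    {"dx":0.0002,"dy":0.0115,"dz":0.0001,"rx":0,"ry":0,"rz":0}
  ]
}}

```text
time: 14.52
position: [0.4664, -0.1405, 0.1211]
tool_rot: [1.0, 0.027, 0.0, -0.003]
ft_force: [-0.3, 2.3, 7.0]
grip_width: 0.0139
```

```bash
python3 -c "
from h import *
c=snap('wrist','w10')
avgF(4);go([.467,-.1475,.1213],3.3)
cv2.imwrite('pics/z13.png',cv2.resize(c['img'][130:270,220:420],None,fx=4,fy=4,interpolation=cv2.INTER_CUBIC))"
```

```text
F [-0.77  2.33  6.41] sd [0.36 0.38 0.49] pos [ 0.46643 -0.14063  0.12113] t 14.775 gw 0.013998587810144562
d mm [ 0.2  6.9 -0.2] rv [-0.3  -0.02 -0.17] yaw now 3.13 pos [ 0.4664 -0.1406  0.1211] t 14.775 F [-0.8   2.91  5.79] q [-0.53  0.54  1.88  0.01  0.72  0.99]
```

View pics/z13.png

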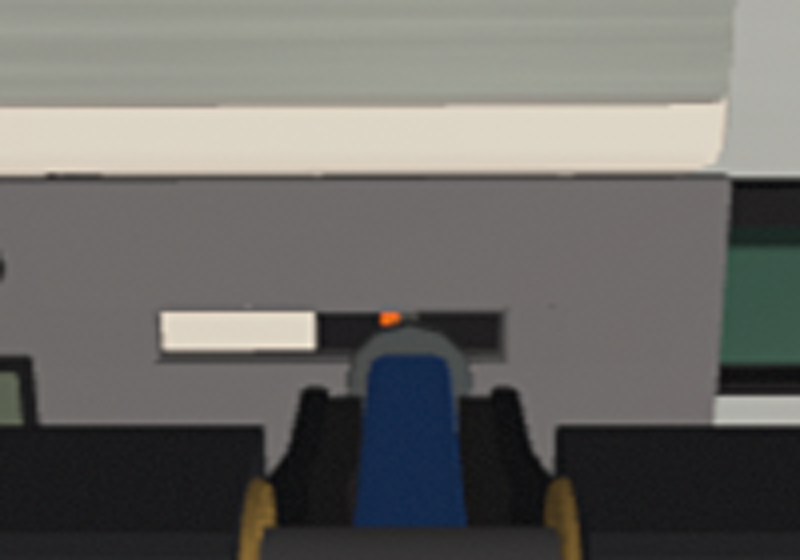

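Emit:
{"api": "step_arm", "payload": {
  "targets": [
    {"dx":0.0001,"dy":0.0015,"dz":-0.0002,"rx":-0.1,"ry":0,"rz":0},
    {"dx":0.0001,"dy":0.003,"dz":-0.0002,"rx":-0.1,"ry":0,"rz":0},
    {"dx":0.0001,"dy":0.004,"dz":-0.0002,"rx":-0.1,"ry":0,"rz":0},
    {"dx":0.0001,"dy":0.005,"dz":-0.0002,"rx":-0.1,"ry":0,"rz":0},
    {"dx":0.0001,"dy":0.006,"dz":-0.0002,"rx":-0.1,"ry":0,"rz":0}
  ]
}}

```text
time: 15.4
position: [0.4667, -0.1462, 0.1213]
tool_rot: [1.0, 0.027, -0.0, -0.002]
ft_force: [0.0, 4.0, 5.7]
grip_width: 0.014
```

```bash
python3 -c "
from h import *
avgF(4);go([.467,-.1475,.1213],3.3)"
```

```text
F [-0.35  2.68  4.89] sd [0.33 0.39 0.66] pos [ 0.46673 -0.14631  0.12124] t 15.6 gw 0.013552973387360423
d mm [ 0.2  1.2 -0.1] rv [-0.25 -0.   -0.19] yaw now 3.11 pos [ 0.4667 -0.1463  0.1212] t 15.6 F [-0.87  2.02  5.86] q [-0.53  0.54  1.88  0.01  0.72  0.98]
```

Emit:
{"api": "step_arm", "payload": {
  "targets": [
    {"dx":0,"dy":0.0004,"dz":0,"rx":0,"ry":0,"rz":0},
    {"dx":0,"dy":0.0008,"dz":0,"rx":0,"ry":0,"rz":0},
    {"dx":0,"dy":0.0012,"dz":0,"rx":0,"ry":0,"rz":0},
    {"dx":0,"dy":0.0015,"dz":0,"rx":0,"ry":0,"rz":0},
    {"dx":0,"dy":0.0015,"dz":0,"rx":0,"ry":0,"rz":0}
  ]
}}

```text
time: 16.23
position: [0.4668, -0.1475, 0.1212]
tool_rot: [1.0, 0.027, -0.0, -0.003]
ft_force: [0.2, 2.2, 5.2]
grip_width: 0.0136
```

```bash
python3 -c "
from h import *
avgF(4)"
```

```text
F [0.37 3.13 5.5 ] sd [0.28 0.46 0.4 ] pos [ 0.46679 -0.14746  0.12123] t 16.425 gw 0.013420807656849193
```

Emit:
{"api": "step_arm", "payload": {
  "targets": [
    {"dx":0.0001,"dy":0.0004,"dz":0,"rx":0,"ry":0,"rz":0},
    {"dx":0.0001,"dy":0.0008,"dz":0,"rx":0,"ry":0,"rz":0},
    {"dx":0.0001,"dy":0.001,"dz":0,"rx":0,"ry":0,"rz":0},
    {"dx":0.0001,"dy":0.001,"dz":0,"rx":0,"ry":0,"rz":0},
    {"dx":0.0001,"dy":0.001,"dz":0,"rx":0,"ry":0,"rz":0}
  ]
}}

```text
time: 17.05
position: [0.4668, -0.1481, 0.1212]
tool_rot: [1.0, 0.027, -0.0, -0.003]
ft_force: [0.3, 3.3, 5.7]
grip_width: 0.0139
```

```bash
python3 -c "
from h import *
c=snap('wrist','w11');avgF(3)
cv2.imwrite('pics/z14.png',cv2.resize(c['img'][130:270,220:420],None,fx=4,fy=4,interpolation=cv2.INTER_CUBIC))"
```

```text
F [-0.06  3.11  5.54] sd [0.06 0.28 0.57] pos [ 0.46686 -0.1481   0.12123] t 17.25 gw 0.01334871732363153
```

View pics/z14.png

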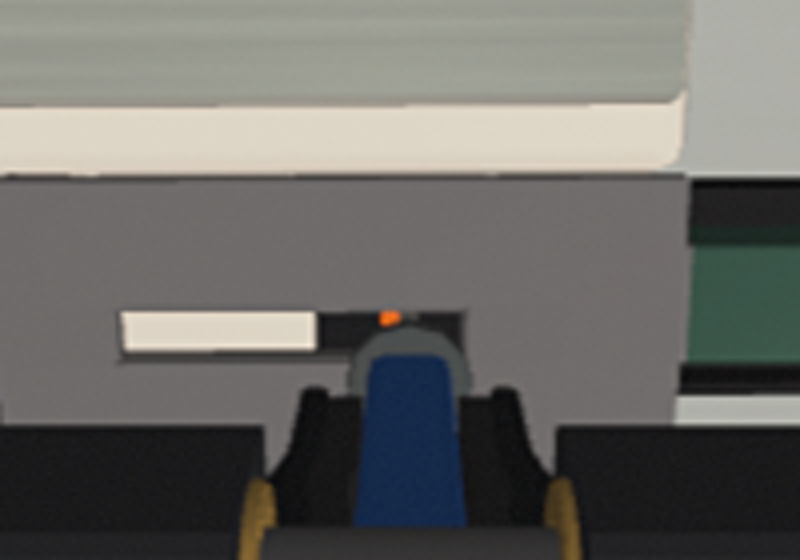

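Emit:
{"api": "step_arm", "payload": {
  "targets": [
    {"dx":0.0001,"dy":0.0004,"dz":0,"rx":0,"ry":0,"rz":0},
    {"dx":0.0001,"dy":0.0008,"dz":0,"rx":0,"ry":0,"rz":0},
    {"dx":0.0001,"dy":0.0012,"dz":0,"rx":0,"ry":0,"rz":0},
    {"dx":0.0001,"dy":0.0012,"dz":0,"rx":0,"ry":0,"rz":0},
    {"dx":0.0001,"dy":0.0012,"dz":0,"rx":0,"ry":0,"rz":0}
  ]
}}

```text
time: 17.88
position: [0.4669, -0.1486, 0.1212]
tool_rot: [1.0, 0.026, -0.0, -0.004]
ft_force: [0.6, 4.0, 6.6]
grip_width: 0.0135
```

```bash
python3 -c "
from h import *
avgF(4)"
```

```text
F [0.19 3.93 5.9 ] sd [0.53 0.18 0.33] pos [ 0.46687 -0.14856  0.12121] t 18.075 gw 0.013829363686050733
```

Emit:
{"api": "step_arm", "payload": {
  "targets": [
    {"dx":0,"dy":0.0006,"dz":0,"rx":0,"ry":0,"rz":0},
    {"dx":0,"dy":0.0012,"dz":0,"rx":0,"ry":0,"rz":0},
    {"dx":0,"dy":0.0018,"dz":0,"rx":0,"ry":0,"rz":0},
    {"dx":0,"dy":0.0018,"dz":0,"rx":0,"ry":0,"rz":0},
    {"dx":0,"dy":0.0018,"dz":0,"rx":0,"ry":0,"rz":0}
  ]
}}

```text
time: 18.7
position: [0.4668, -0.149, 0.1212]
tool_rot: [1.0, 0.026, -0.0, -0.005]
ft_force: [0.9, 6.0, 6.2]
grip_width: 0.0139
```

```bash
python3 -c "
from h import *
avgF(4);go([.467,-.1475,.1213],3.3);c=snap('wrist','w12')
cv2.imwrite('pics/z15.png',cv2.resize(c['img'][130:270,220:420],None,fx=4,fy=4,interpolation=cv2.INTER_CUBIC))"
```

```text
F [0.56 5.91 6.66] sd [0.49 0.23 0.33] pos [ 0.46682 -0.149    0.1212 ] t 18.9 gw 0.013685408296137453
d mm [ 0.3 -1.5 -0.1] rv [-0.6   0.03 -0.37] yaw now 2.93 pos [ 0.4668 -0.149   0.1212] t 18.9 F [0.3  5.65 6.14] q [-0.54  0.55  1.87  0.01  0.73  0.97]
```

View pics/z15.png

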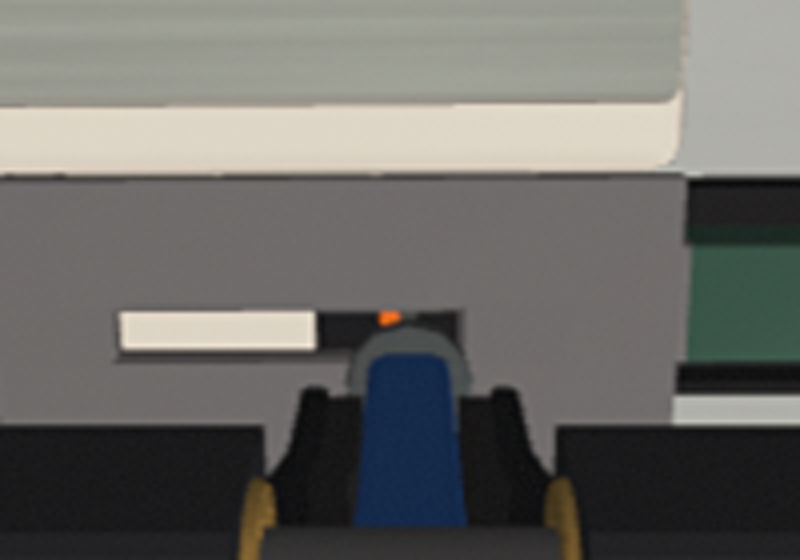

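Emit:
{"api": "step_arm", "payload": {
  "targets": [
    {"dx":0,"dy":-0.001,"dz":-0.001,"rx":-0.2,"ry":0,"rz":0},
    {"dx":0,"dy":-0.0018,"dz":-0.005,"rx":-0.5,"ry":0,"rz":-0.3},
    {"dx":0,"dy":-0.002,"dz":-0.012,"rx":-0.6,"ry":0,"rz":-0.3},
    {"dx":0,"dy":-0.002,"dz":-0.025,"rx":-0.6,"ry":0,"rz":-0.3},
    {"dx":0,"dy":-0.002,"dz":-0.045,"rx":-0.6,"ry":0,"rz":-0.3}
  ]
}}

```text
time: 19.58
position: [0.4664, -0.1475, 0.1667]
tool_rot: [1.0, 0.028, -0.001, -0.0]
ft_force: [0.3, -0.5, -0.7]
grip_width: 0.0136
```

Emit:
{"api": "step_arm", "payload": {
  "targets": [
    {"dx":0,"dy":0,"dz":-0.02,"rx":0,"ry":0,"rz":0},
    {"dx":0,"dy":0,"dz":-0.04,"rx":0,"ry":0,"rz":0},
    {"dx":0,"dy":0,"dz":-0.055,"rx":0,"ry":0,"rz":0},
    {"dx":0,"dy":0,"dz":-0.06,"rx":0,"ry":0,"rz":0},
    {"dx":0,"dy":0,"dz":-0.06,"rx":0,"ry":0,"rz":0}
  ]
}}

```text
time: 20.2
position: [0.4664, -0.1476, 0.227]
tool_rot: [1.0, 0.028, -0.001, 0.0]
ft_force: [0.0, -0.9, -0.2]
grip_width: 0.0136
```

```bash
python3 -c "
from h import *
c=snap('wrist','w13');snap('top','t13');go([.47427,.3196,.235],19.86)
cv2.imwrite('pics/z16.png',c['img'])"
```

```text
d mm [  34.4 -465.7   -8.4] rv [ -0.08   0.14 -16.64] yaw now 3.22 pos [ 0.4661 -0.1473  0.2262] t 20.3 F [ 0.52 -0.14 -1.41] q [-0.53  0.37  1.78 -0.    0.99  0.98]
```

View pics/z16.png

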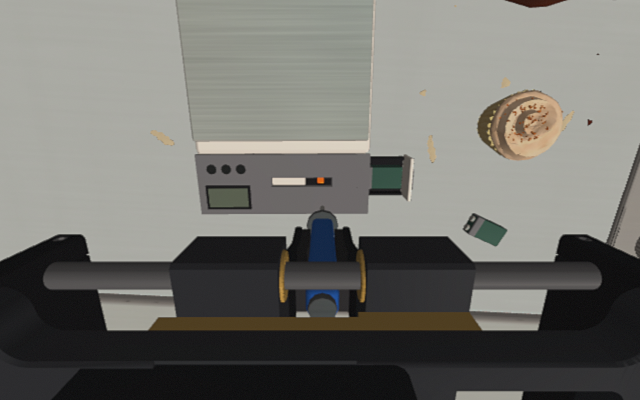

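```bash
python3 - <<'E'
from h import *
c=load('w13')
m=c['img'].astype(int); msk=(m[...,2]>150)&(m[...,0]<90)&(m[...,1]<150)&(m[...,1]>50)
ys,xs=np.nonzero(msk); s=(ys<190)&(ys>170)&(abs(xs-320)<10);print(xs[s].mean(),ys[s].mean(),s.sum())
a=plane(c,xs[s].mean(),ys[s].mean(),.036); b=plane(load('w6'),336.41,181.41,.036); print(a,b,np.linalg.norm((a-b)[:2]))
cv2.imwrite('pics/z17.png',cv2.resize(c['img'][130:230,190:430],None,fx=3.3,fy=3.3,interpolation=cv2.INTER_CUBIC))
E
```

```text
320.0769230769231 179.56410256410257 39
[ 0.46646809 -0.14516498  0.036     ] [ 0.46346686 -0.09954851  0.036     ] 0.04571509503489947
```

View pics/z17.png

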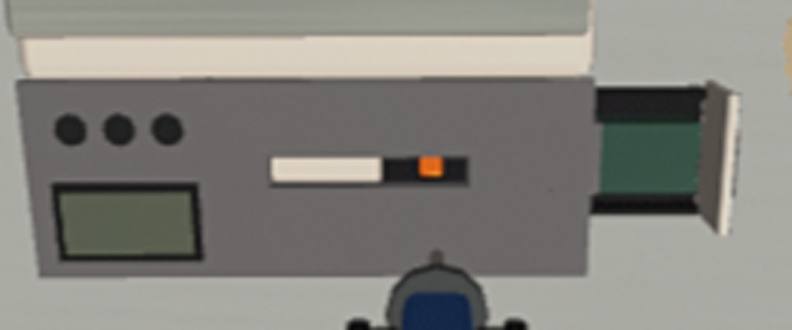

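Travel measures 45.7 mm against the 46 mm stop, so the tray is fully out. Next I return the scriber to its block.

Emit:
{"api": "step_arm", "payload": {
  "targets": [
    {"dx":0.003,"dy":-0.035,"dz":-0.002,"rx":0,"ry":0,"rz":-1.2},
    {"dx":0.007,"dy":-0.088,"dz":-0.005,"rx":0,"ry":0,"rz":-3},
    {"dx":0.01,"dy":-0.142,"dz":-0.008,"rx":0,"ry":0,"rz":-5},
    {"dx":0.014,"dy":-0.196,"dz":-0.008,"rx":0,"ry":0,"rz":-7},
    {"dx":0.018,"dy":-0.25,"dz":-0.008,"rx":0,"ry":0,"rz":-9}
  ]
}}

```text
time: 20.92
position: [0.4695, 0.1049, 0.2338]
tool_rot: [0.994, 0.107, -0.002, -0.001]
ft_force: [2.0, 0.6, -0.2]
grip_width: 0.0139
```

```bash
python3 -c "
from h import *
go([.47427,.3196,.235],19.86)"
```

```text
d mm [  50.3 -208.8   -1. ] rv [-0.1   0.2  -7.59] yaw now 12.27 pos [0.4695 0.1049 0.2338] t 20.925 F [ 2.03  0.56 -0.19] q [-0.01  0.35  1.79  0.    1.01  1.34]
```

Emit:
{"api": "step_arm", "payload": {
  "targets": [
    {"dx":0.012,"dy":-0.05,"dz":-0.001,"rx":0,"ry":0,"rz":-2},
    {"dx":0.024,"dy":-0.1,"dz":-0.001,"rx":0,"ry":0,"rz":-4},
    {"dx":0.036,"dy":-0.15,"dz":-0.001,"rx":0,"ry":0.1,"rz":-6},
    {"dx":0.046,"dy":-0.19,"dz":-0.001,"rx":-0.1,"ry":0.2,"rz":-7.2},
    {"dx":0.0503,"dy":-0.2088,"dz":-0.001,"rx":-0.1,"ry":0.2,"rz":-7.6}
  ]
}}

```text
time: 21.55
position: [0.4736, 0.3214, 0.234]
tool_rot: [0.985, 0.174, -0.001, 0.0]
ft_force: [-0.3, 0.4, -1.1]
grip_width: 0.0139
```

Emit:
{"api": "step_arm", "payload": {
  "targets": [
    {"dx":0,"dy":0,"dz":0,"rx":0,"ry":0,"rz":0},
    {"dx":0,"dy":0,"dz":0,"rx":0,"ry":0,"rz":0},
    {"dx":0,"dy":0,"dz":0,"rx":0,"ry":0,"rz":0},
    {"dx":0,"dy":0,"dz":0,"rx":0,"ry":0,"rz":0},
    {"dx":0,"dy":0,"dz":0,"rx":0,"ry":0,"rz":0}
  ]
}}

```text
time: 22.18
position: [0.4738, 0.3209, 0.2341]
tool_rot: [0.985, 0.173, -0.001, 0.0]
ft_force: [0.9, 0.8, -1.4]
grip_width: 0.0138
```

```bash
python3 -c "
from h import *
c=snap('wrist','w14')
go([.47427,.3196,.17],19.86)
cv2.imwrite('pics/z18.png',cv2.resize(c['img'][150:300,250:390],None,fx=4,fy=4,interpolation=cv2.INTER_CUBIC))"
```

```text
d mm [ 0.1  1.5 64.1] rv [0.   0.08 0.12] yaw now 19.98 pos [0.4738 0.321  0.2341] t 22.225 F [ 0.37 -0.33 -0.45] q [0.4  0.47 1.57 0.   1.1  1.62]
```

View pics/z18.png

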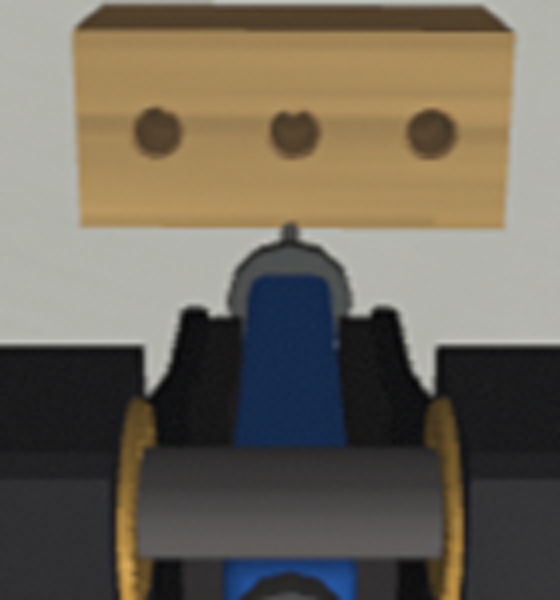

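Emit:
{"api": "step_arm", "payload": {
  "targets": [
    {"dx":0,"dy":0.001,"dz":0.02,"rx":0,"ry":0.1,"rz":0.1},
    {"dx":0.0001,"dy":0.0015,"dz":0.045,"rx":0,"ry":0.1,"rz":0.1},
    {"dx":0.0001,"dy":0.0015,"dz":0.062,"rx":0,"ry":0.1,"rz":0.1},
    {"dx":0.0001,"dy":0.0015,"dz":0.069,"rx":0,"ry":0.1,"rz":0.1},
    {"dx":0.0001,"dy":0.0015,"dz":0.07,"rx":0,"ry":0.1,"rz":0.1}
  ]
}}

```text
time: 22.85
position: [0.4744, 0.3196, 0.164]
tool_rot: [0.985, 0.173, 0.0, 0.0]
ft_force: [0.7, 0.2, -0.0]
grip_width: 0.0136
```

```bash
python3 -c "
from h import *
c=snap('wrist','w15')
go([.47427,.3196,.1095],19.86)
cv2.imwrite('pics/z19.png',cv2.resize(c['img'][150:300,250:390],None,fx=4,fy=4,interpolation=cv2.INTER_CUBIC))"
```

```text
d mm [-0.4 -0.  54.8] rv [ 0.   -0.05  0.02] yaw now 19.88 pos [0.4746 0.3197 0.1643] t 22.9 F [-0.27 -0.81 -1.05] q [ 0.4   0.56  1.64 -0.    0.94  1.62]
```

View pics/z19.png

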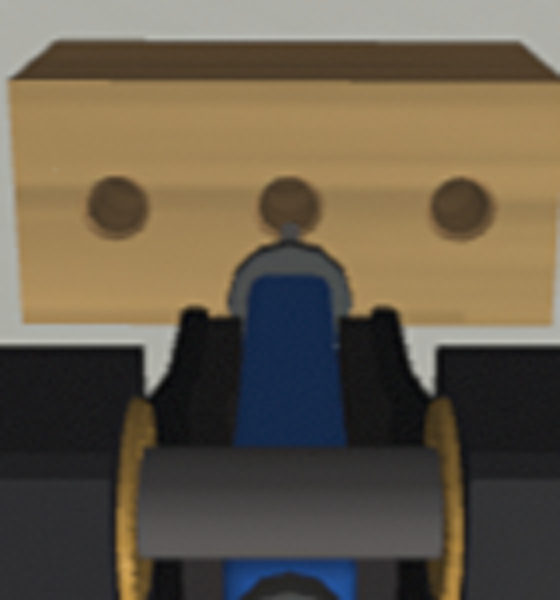

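Needle and middle hole line up at column ≈ 290 in the crop. I'll lower to about 2 mm above the seat, then finish slowly.

Emit:
{"api": "step_arm", "payload": {
  "targets": [
    {"dx":-0.0003,"dy":0,"dz":0.01,"rx":0,"ry":0,"rz":0},
    {"dx":-0.0003,"dy":0,"dz":0.022,"rx":0,"ry":0,"rz":0},
    {"dx":-0.0003,"dy":0,"dz":0.036,"rx":0,"ry":0,"rz":0},
    {"dx":-0.0003,"dy":0,"dz":0.048,"rx":0,"ry":0,"rz":0},
    {"dx":-0.0003,"dy":0,"dz":0.0525,"rx":0,"ry":0,"rz":0}
  ]
}}

```text
time: 23.52
position: [0.4737, 0.3193, 0.1104]
tool_rot: [0.985, 0.173, -0.001, 0.0]
ft_force: [-0.5, -1.3, -1.1]
grip_width: 0.0135
```

```bash
python3 -c "
from h import *
avgF(3);go([.47427,.3196,.1095],19.86)"
```

```text
F [ 0.09 -0.59 -0.78] sd [0.5  0.29 0.76] pos [0.47405 0.31948 0.11097] t 23.675 gw 0.01390407060439674
d mm [-0.1 -0.   2. ] rv [ 0.   -0.03  0.02] yaw now 19.88 pos [0.4744 0.3196 0.1115] t 23.675 F [ 0.6  -0.56 -0.18] q [ 0.4   0.64  1.68 -0.    0.83  1.62]
```

Emit:
{"api": "step_arm", "payload": {
  "targets": [
    {"dx":0,"dy":0,"dz":0.0006,"rx":0,"ry":0,"rz":0},
    {"dx":0,"dy":0,"dz":0.0012,"rx":0,"ry":0,"rz":0},
    {"dx":0,"dy":0,"dz":0.0018,"rx":0,"ry":0,"rz":0},
    {"dx":0,"dy":0,"dz":0.0021,"rx":0,"ry":0,"rz":0},
    {"dx":0,"dy":0,"dz":0.0021,"rx":0,"ry":0,"rz":0}
  ]
}}

```text
time: 24.3
position: [0.4744, 0.3196, 0.1095]
tool_rot: [0.985, 0.173, 0.0, -0.0]
ft_force: [-0.3, 0.1, -0.7]
grip_width: 0.0136
```

```bash
python3 -c "
from h import *
avgF(4)"
```

```text
F [-0.01 -0.14 -0.87] sd [0.22 0.52 0.45] pos [0.47437 0.31962 0.10945] t 24.5 gw 0.013693176231752433
```

Emit:
{"api": "step_arm", "payload": {
  "targets": [
    {"dx":0,"dy":0,"dz":0.0003,"rx":0,"ry":0,"rz":0},
    {"dx":0,"dy":0,"dz":0.0006,"rx":0,"ry":0,"rz":0},
    {"dx":0,"dy":0,"dz":0.0008,"rx":0,"ry":0,"rz":0},
    {"dx":0,"dy":0,"dz":0.0008,"rx":0,"ry":0,"rz":0},
    {"dx":0,"dy":0,"dz":0.0008,"rx":0,"ry":0,"rz":0}
  ]
}}

```text
time: 25.12
position: [0.4744, 0.3196, 0.1093]
tool_rot: [0.985, 0.173, 0.0, -0.0]
ft_force: [-0.5, -0.3, 5.7]
grip_width: 0.0136
```

```bash
python3 -c "
from h import *
avgF(4)"
```

```text
F [-1.02 -0.71  5.04] sd [0.72 0.43 0.4 ] pos [0.47443 0.31964 0.10927] t 25.325 gw 0.01318049006357475
```

Seated: contact came at z = 0.1093, the same height as at the grasp. I'll open gradually, then retreat straight up.

Emit:
{"api": "step_arm", "payload": {
  "targets": [
    {"dx":0,"dy":0,"dz":-0.0003,"rx":0,"ry":0,"rz":0},
    {"dx":0,"dy":0,"dz":-0.0003,"rx":0,"ry":0,"rz":0},
    {"dx":0,"dy":0,"dz":-0.0003,"rx":0,"ry":0,"rz":0},
    {"dx":0,"dy":0,"dz":-0.0003,"rx":0,"ry":0,"rz":0},
    {"dx":0,"dy":0,"dz":-0.0003,"rx":0,"ry":0,"rz":0}
  ],
  "gripper": 0.7
}}

```text
time: 25.95
position: [0.4744, 0.3196, 0.1095]
tool_rot: [0.985, 0.173, 0.0, -0.0]
ft_force: [-0.6, -0.1, -0.4]
grip_width: 0.0552
```

Emit:
{"api": "step_arm", "payload": {
  "targets": [
    {"dx":0,"dy":0,"dz":0,"rx":0,"ry":0,"rz":0},
    {"dx":0,"dy":0,"dz":0,"rx":0,"ry":0,"rz":0},
    {"dx":0,"dy":0,"dz":0,"rx":0,"ry":0,"rz":0},
    {"dx":0,"dy":0,"dz":0,"rx":0,"ry":0,"rz":0},
    {"dx":0,"dy":0,"dz":-0.002,"rx":0,"ry":0,"rz":0}
  ]
}}

```text
time: 26.58
position: [0.4743, 0.3196, 0.1114]
tool_rot: [0.985, 0.173, 0.0, 0.0]
ft_force: [-0.1, 0.3, -0.1]
grip_width: 0.0609
```

Emit:
{"api": "step_arm", "payload": {
  "targets": [
    {"dx":0,"dy":0,"dz":-0.02,"rx":0,"ry":0,"rz":0},
    {"dx":0,"dy":0,"dz":-0.05,"rx":0,"ry":0,"rz":0},
    {"dx":0,"dy":0,"dz":-0.09,"rx":0,"ry":0,"rz":0},
    {"dx":0,"dy":0,"dz":-0.125,"rx":0,"ry":0,"rz":0},
    {"dx":0,"dy":0,"dz":-0.14,"rx":0,"ry":0,"rz":0}
  ]
}}

```text
time: 27.2
position: [0.4751, 0.32, 0.2537]
tool_rot: [0.985, 0.173, 0.002, -0.0]
ft_force: [0.3, -0.7, 0.5]
grip_width: 0.0607
```

```bash
python3 -c "
from h import *
go([.47427,.3196,.25],19.86)
snap('wrist','w16');t=snap('top','t16');s=snap('scene','s16')
cv2.imwrite('pics/z20.png',np.vstack([cv2.resize(s['img'][140:320,200:420],(700,300)),cv2.resize(t['img'][140:265,140:490],(700,300))]))"
```

```text
d mm [-0.9  0.1  3.7] rv [-0.01 -0.26  0.03] yaw now 19.89 pos [0.4751 0.32   0.2537] t 27.2 F [ 0.28 -0.65  0.51] q [ 0.4   0.44  1.56 -0.    1.14  1.62]
```

View pics/z20.png

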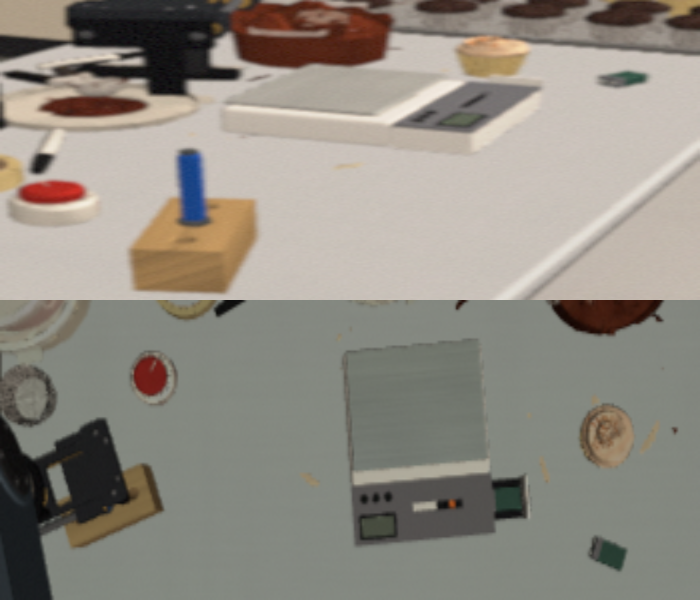

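View pics/w16.png

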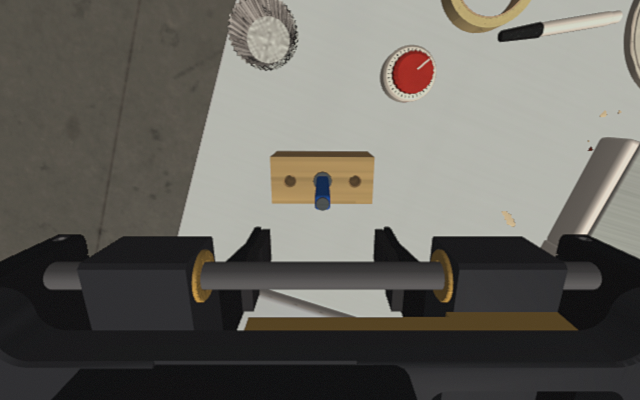

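The scriber stands in the middle hole (wrist view (322,180)), the tray is out at the scale's right side, the bystanders are where they were, and the gripper is clear. Handing in.

```bash
python3 -c "
from h import *
a=cv2.imread('pics/top0.png').astype(int);b=cv2.imread('pics/t16.png').astype(int)
d=abs(a-b).sum(2)
for n,(u,v) in dict(cup=(443,196),bat=(443,245),timer=(216,172)).items(): print(n,d[v-16:v+16,u-16:u+16].mean())
print(robot.hand_in())"
```

```text
cup 13.171875
bat 13.1630859375
timer 12.6953125
the job is handed in; nothing more can be done
None
```

The battery tray is fully out and the scriber is back upright in the middle hole. I handed the job in at about 27 s of the 54 s allowed.

- **Press and push:** I held the button down with about 6–7.5 N and pushed the tray along the slot at 2–3 N. At the stop the side force rose to about 6 N, for a combined load of about 9–10 N. That is below the 14 N the button bears and the 20 N the scale bears.
- **Tray travel:** measured by the wrist camera on the orange button, it moved 45.7 mm against the 46 mm stop. The last pictures also show the tray out.
- **Scriber:** the guard disc met the block at the same gripper height as when I picked it up. I pressed about 6 N on the block while seating it, then released. The pictures show it upright with the gripper clear.
- **Things around:** the battery, cupcake and timer look unmoved between the first and last top pictures. The small differences around all three are about the same size.

One disagreement: the top camera put the slot and hole about 2.5 mm nearer the robot than the wrist camera did. I followed the wrist camera because it matched the fingertips, and both the needle's entry into the well and its return to the hole bore that out.

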